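# Close a slide sedimentation chamber and hold it shut

### The job

Assemble the slide sedimentation chamber: take the white spacer plate with the three holes from the drying rack and lay it over the glass slide, on the two dowels of the metal base, then set the chamber block (the flanged block with the well) on the same two dowels on top of it. Press the block down against the springs of the slide bed until the stack is fully closed on the base, and finish while still holding it pressed shut, ready for somebody else to turn the latches. Leave the plain plate without holes and the other things on the bench where they are.

Things in the scene. Friction and masses are not known exactly. Their poses are not given: they have to be found in the camera images.
- base_top (a point): Metal base, fixed to the bench, 156 x 64 mm, 30 mm high. Point: centre of its top face, 30 mm above the bench; x along its length, z up. Within 26 mm of mid-length it is waisted to 38 mm wide (above a foot 8 mm thick), so fingers can pass beside a plate lying on it. At x = +-70 mm two latches, swung aside, reach 33 mm above the top face. Either way round is right for both parts.
- dowel1 (a point): Nose of one of the two upright steel dowels of the base, at x = +47 mm (y = 0) of the base. 8 mm thick, 24 mm tall above the top face, the last 6 mm tapering to a 3 mm nose.
- dowel2 (a point): Nose of the other dowel, alike, at x = -47 mm.
- slide_bed (a joint): Sprung bed in the middle of the base, 82 x 28 mm, with the glass slide on it. 0 m = up, the slide's face 6 mm above the base's top face; 0.006 m = pressed flush with the base. It takes about 4.5 N to start and about 10.5 N at 0.006 m; it carries the spacer and the block without sinking and rises again when not pressed.
- spacer_center (a point): White stiff spacer plate, 116 x 48 x 5 mm, 60 g; two 10 mm dowel holes at x = +-47 mm, an 18 mm hole in the middle. Point at its centre, half-way up; x along its length, y across, z up. Starts in one of the rack's two places, underside 24 mm above the bench. On the base it rests on the slide, underside 6 mm above the base's top face; fully closed, on the top face.
- rack_mid (a point): Middle of the grey drying rack, 262 x 60 mm, fixed; point on its underside. x along its length. Two ribs along it (29 mm apart over their outsides, tops 24 mm above the bench, 18 mm above the rack's foot) carry the plates at x = about +-66 mm; the plates' long edges overhang them by 9 mm. Small end and middle stops, 31 mm high.
- chamber_boss (a point): Dark grey chamber block, about 200 g, upright on the bench: flange 116 x 48 x 10 mm with 9.6 mm dowel holes at x = +-47 mm; on it a boss, 44 mm (x) by 32 mm (y), 10 to 50 mm above the underside, with a well. Point: boss axis, 32 mm above the underside; x along the length, z up. Grip the boss across y. Fully closed this point is 37 mm above the base's top face (43 mm unpressed).
- blank_center (a point): Plain plate without holes, otherwise the same size and material as the spacer, lying in the other place of the rack, end to end with it. Not needed: leave it. Point at its centre.
- pot1: Specimen pot, 42 mm across, 62 mm high, origin under its centre. Leave it.
- pot2: Specimen pot like pot1. Leave it.
- pot3: Specimen pot like pot1. Leave it.
- amber: Amber bottle, 48 mm across, 95 mm high, origin under its centre. Leave it.
- dropper: Dropper bottle, 24 mm across, 61 mm high, origin under its centre. Leave it.
- slide_box: Grey slide box, 87 x 122 mm, 33 mm high, origin under its centre. Leave it.
- petri: Petri dish, 92 mm across, 17 mm high, origin under its centre. Leave it.
There are look-alikes about, which are no part of the job. Leave any black look-alike of the part that bears spacer_center alone. Leave any orange or red look-alike of the part that bears base_top alone.

How it is judged:
On the way, in this order (a step that is already met when the one before it is completed fails the run):
1. the spacer plate lies over the slide on both dowels, let go (x of spacer_center in the frame of base_top between -0.003 and 0.003 m and y of spacer_center in the frame of base_top between -0.003 and 0.003 m and z of spacer_center in the frame of base_top between 0 and 0.012 m and angle between the x axis of spacer_center and the x axis of base_top, either way round below 0.05 rad and angle between the z axis of spacer_center and the z axis of base_top, either way round below 0.05 rad and contact force between the fingers and spacer below 0.3 N), for 0.2 s.
2. the chamber block is on both dowels, down on the spacer plate (x of chamber_boss in the frame of base_top between -0.003 and 0.003 m and y of chamber_boss in the frame of base_top between -0.003 and 0.003 m and z of chamber_boss in the frame of base_top between 0.034 and 0.0455 m and angle between the x axis of each of chamber_boss, spacer_center and the x axis of base_top, either way round below 0.05 rad and angle between the z axis of each of chamber_boss, spacer_center and the z axis of base_top, either way round below 0.05 rad and x of spacer_center in the frame of base_top between -0.003 and 0.003 m and y of spacer_center in the frame of base_top between -0.003 and 0.003 m and z of spacer_center in the frame of base_top between 0 and 0.012 m and contact force between chamber and spacer above 0.3 N), for 0.1 s.
At the end, for the whole second after the job is handed in: The fingers still hold or press the block (over 3 N); spacer and block on both dowels, within 3 mm and 0.05 rad of the base, level; bed at least 4.5 of its 6 mm down, block within 2 mm of closed, at rest, resting on the spacer (over 1 N); nothing else moved over 25 mm (x of spacer_center in the frame of base_top between -0.003 and 0.003 m and y of spacer_center in the frame of base_top between -0.003 and 0.003 m and z of spacer_center in the frame of base_top between 0 and 0.0045 m and angle between the x axis of each of spacer_center, chamber_boss and the x axis of base_top, either way round below 0.05 rad and angle between the z axis of each of spacer_center, chamber_boss and the z axis of base_top, either way round below 0.05 rad and x of chamber_boss in the frame of base_top between -0.003 and 0.003 m and y of chamber_boss in the frame of base_top between -0.003 and 0.003 m and z of chamber_boss in the frame of base_top between 0.034 and 0.039 m and value of joint slide_bed above 0.0045 m and contact force between chamber and spacer above 1 N and contact force between the fingers and chamber above 3 N and linear speed of chamber below 0.02 m/s); the arm keeps its last pose, push and grip.
It fails at once if the plain plate is moved (distance of blank_center from where it was at the start of the episode above 0.025 m or angle between blank_center's own z axis and vertical above 0.6 rad).
It fails at once if a specimen pot is pushed away or knocked over (distance of any of pot1, pot2, pot3 from where it was at the start of the episode above 0.025 m or angle between any of pot1, pot2, pot3's own z axis and vertical above 0.6 rad).
It fails at once if a bottle is pushed away or knocked over (distance of any of amber, dropper from where it was at the start of the episode above 0.025 m or angle between any of amber, dropper's own z axis and vertical above 0.6 rad).
It fails at once if the slide box or the dish is pushed away (distance of any of slide_box, petri from where it was at the start of the episode above 0.025 m or angle between any of slide_box, petri's own z axis and vertical above 0.6 rad).
It also fails if it takes over 61 s, if anything falls off the work surface, if the arm or the gripper's body presses on something with over 40 N, if the wrist force passes 120 N, or if a joint passes its speed limit or range.

### The arm

A 7-joint arm with a two-finger parallel gripper is mounted at the origin on the work surface. World frame = base frame: x ahead of the robot, y to its left, z up, the work surface at z = 0. Lengths are in m, angles in rad, forces in N, time in s.
With the tool pointing down it reaches from about 0.425 to 0.875 m from the base axis. Payload 4.7 kg.
Tool frame: the origin (TCP) lies midway between the tips of the shut fingers; the grasp point (between the pads) lies 19 mm behind it; x points along the fingers, y is the direction in which the jaws open and shut, and the axes are right-handed (so a half turn about x gives the same grasp; the last joint's range is limited). The gripper opens to 87 mm and grips with 3 to 60 N. Pads are 19 mm wide; open, the fingers measure 117 mm over their backs; the gripper's body (75 mm by 190 mm) begins 51 mm behind the grasp point.
Start: joints at [1.342, 0.321, -0.07, 1.45, 0.023, 1.371, -0.057], TCP at [0.156, -0.631, 0.223] pointing down, gripper open.
Joint ranges: [-2.86, 2.86], [-0.3, 2.09], [-1.38, 1.24], [0.06, 2.45], [-1.56, 4.7], [0.09, 2.05], [-2.69, 2.69]. Speed limits (rad/s): [2.57, 2.57, 3.14, 3.14, 3.14, 3.14, 3.14].

### API

Orientations are given as a rotation vector (axis times angle).
In Python, from bench import ctrl gives the robot as it stands. The module is installed in compiled form; this text tells all that it offers.
- The arm moves only by the tool servo_tool, never from a script. Its arguments are lists of equal length, an entry for each row: "dp": the shift along the tool's x, y, z in units of 25 mm (1.0 is 25 mm), a list of three; "yaw": the turn about the tool's x in units of 6 degrees (1.0 is 6 degrees). A call has exactly 5 rows; each row shifts and turns the commanded pose from where the row before left it, along the tool's axes as they then stand; what a row does not reach is not made up. A row lasts 1/10 s, in which the tool goes at most 50 mm and 8.59 degrees, less where a joint would pass 70% of its speed; a pose out of reach is approached as far as the arm can. A call is refused whole if a number of a shift passes 1 or a number of a turn 1, either way. A call with a gripper value outside its range is refused whole. "fingers" is the opening, from 0 (shut) to 1 (fully open), set as the call begins (left out, the last holds). The fingers move at their own pace and stop on an object; "grip_force" is the grip in N (left out, the last holds). Time passes only in rows, so rows that do not move let the fingers close, or fill a call up. It gives the time, the measured TCP pose, the force and the opening at its end, in the units of the state.
- ctrl.get_state(): the state, without advancing time (a new reading comes with each control period).
- ctrl.get_image(name): name is "scene" or "top" or "wrist"; returns (picture, depth): 400x640x3 uint8, red, green, blue; 400x640 float32, m along the optical axis (not along the pixel's ray), 0 where there is no reading.
- ctrl.camera_info(name): a dict with "fx", "fy", "cx", "cy" (pixels), "extrinsics" (4x4, takes a point from world to camera coordinates); the wrist camera has in their place "hand_eye" (4x4, takes a point from camera to tool coordinates, whose origin is the TCP and whose axes are the tool frame's). Camera axes: x right, y down, z forward; pixel columns grow to the right and rows downward; lengths in m; the calibration is good to about 2 mm. A picture is of the moment at which its call begins: read the wrist's pose just before it. camera_info takes no time and is no camera call.
- ctrl.close_job(): hands the job in, once; it reports no verdict.
Trained networks look in the newest picture that a camera, given by its name, has taken for a name from the list of things; names that differ only in an ending like _2 or _b are one class to them, and where a whole thing is asked for, a point or a joint stands for the part that bears it (a point fixed in the world has none). Each returns a list of dicts, best first, with "score" (0 to 1); they miss things now and then, are a little off and sometimes report something else, mostly with a low value. They report only what shows in the picture. A call takes as long as a camera call. They do not tell look-alikes from the thing itself.
- ctrl.search_frame(camera, label): "extent" ([left, top, right, bottom] in pixels, round what is visible of it).
- ctrl.cut_out(camera, label): "region" (400x640 bool, what is visible of it) and "extent" ([left, top, right, bottom] in pixels, round what is visible of it).
The state is a dict: "time": time; "joint_positions": joint angles; "qd": joint speeds; "joint_torque": joint torques, N m; "position": TCP position; "tool_rot": TCP orientation; "ft_force": force on the tool from outside, world axes, zero at the start; "torque": the same for the moment, N m; "grip_width": opening from 0.0 (shut) to 1.0 (fully open).
Only numpy, scipy, OpenCV 4.12 (cv2) and the standard library are available. Lean on these libraries where they do the work, as an engineer would, in place of code of your own. Each camera call takes 0.05 s, during which the arm holds its last target.

## Working session

There is one attempt and no reset: what is moved stays moved. The work goes in short steps, Python scripts to look and compute and a tool call to move; the robot and the scene stay as the last step left them, time stands still between calls to the robot, and variables do not carry over. Pictures are saved under pics/ and viewed, and the job is handed in when it is done.

Besides the shell and the picture viewer there is one more tool, called after "Call:" as a command line: name --pt "numbers of a row" for each row, then --argument value for the rest. servo_tool: Moves the arm, as the interface text tells. Its arguments: {"type":"object","properties":{"dp":{"type":"array","items":{"type":"array","items":{"type":"number"}}},"yaw":{"type":"array","items":{"type":"number"}},"fingers":{"type":"number"},"grip_force":{"type":"number"}},"required":["dp","yaw"]}

```bash
mkdir -p pics
cat > h.py <<'E'
import numpy as np, cv2
from bench import ctrl
from scipy.spatial.transform import Rotation as R
def save(n,im,s=1):
    cv2.imwrite('pics/'+n+'.png',cv2.resize(im[:,:,::-1],None,fx=s,fy=s,interpolation=cv2.INTER_CUBIC) if s!=1 else im[:,:,::-1])
def cloud(cam,st=None,grab=None):
    st=st or ctrl.get_state()
    im,d=grab if grab else ctrl.get_image(cam); c=ctrl.camera_info(cam)
    v,u=np.mgrid[:400,:640]
    P=np.stack([(u-c['cx'])/c['fx']*d,(v-c['cy'])/c['fy']*d,d],-1)
    if cam=='wrist':
        H=np.array(c['hand_eye']);P=P@H[:3,:3].T+H[:3,3]
        P=P@R.from_rotvec(st['tool_rot']).as_matrix().T+np.array(st['position'])
    else:
        E=np.linalg.inv(np.array(c['extrinsics']));P=P@E[:3,:3].T+E[:3,3]
    P[d==0]=np.nan
    return im,P
E
python3 - <<'E'
from h import *
s=ctrl.get_state();print({k:np.round(v,3) for k,v in s.items()})
print(R.from_rotvec(s['tool_rot']).as_matrix().round(3))
for c in ['scene','top']:
    im,P=cloud(c);save(c+'0',im);np.savez('/tmp/'+c,im=im,P=P)
    for l in ['base_top','spacer_center','blank_center','chamber_boss','rack_mid']:
        for r in ctrl.search_frame(c,l)[:4]: print(c,l,round(r['score'],2),np.round(r['extent']))
E
```

```text
{'time': np.float64(0.0), 'joint_positions': array([ 1.342,  0.322, -0.07 ,  1.452,  0.023,  1.371, -0.057]), 'qd': array([-0.001, -0.003, -0.001, -0.001, -0.   ,  0.001,  0.   ]), 'joint_torque': array([-0.0000e+00, -4.9129e+01, -4.0400e-01, -3.1254e+01, -6.4000e-02,
        4.4000e-02,  0.0000e+00]), 'position': array([ 0.156, -0.63 ,  0.221]), 'tool_rot': array([ 2.093,  0.257, -2.094]), 'ft_force': array([-0.201,  0.241,  0.565]), 'torque': array([ 0.016, -0.012,  0.032]), 'grip_width': np.float64(1.0)}
[[-0.001  0.24  -0.971]
 [ 0.002 -0.971 -0.24 ]
 [-1.    -0.002  0.   ]]
scene base_top 0.98 [243. 161. 286. 185.]
scene base_top 0.76 [130. 225. 195. 253.]
scene base_top 0.62 [288. 202. 338. 235.]
scene spacer_center 0.69 [420. 255. 451. 285.]
scene spacer_center 0.66 [405. 217. 444. 232.]
scene spacer_center 0.56 [432. 201. 466. 214.]
scene blank_center 0.85 [364. 222. 400. 236.]
scene blank_center 0.45 [206. 225. 224. 248.]
scene chamber_boss 0.81 [220. 196. 257. 214.]
scene chamber_boss 0.18 [364. 218. 402. 235.]
scene rack_mid 0.94 [361. 218. 446. 241.]
top base_top 0.74 [292. 192. 350. 225.]
top base_top 0.59 [432. 158. 488. 181.]
top base_top 0.58 [357. 276. 416. 315.]
top spacer_center 0.71 [202. 137. 234. 173.]
top spacer_center 0.7 [152. 228. 194. 258.]
top spacer_center 0.66 [190. 192. 233. 216.]
top blank_center 0.68 [232. 184. 271. 207.]
top blank_center 0.49 [341. 147. 359. 166.]
top chamber_boss 0.78 [377. 210. 419. 237.]
top chamber_boss 0.57 [341. 147. 357. 168.]
top rack_mid 0.71 [186. 185. 276. 216.]
```

View pics/scene0.png

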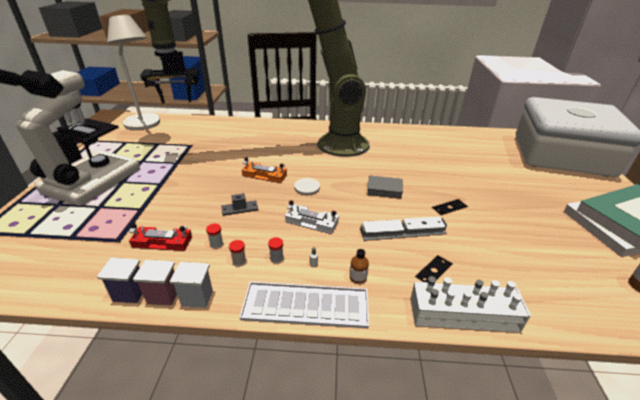

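View pics/top0.png

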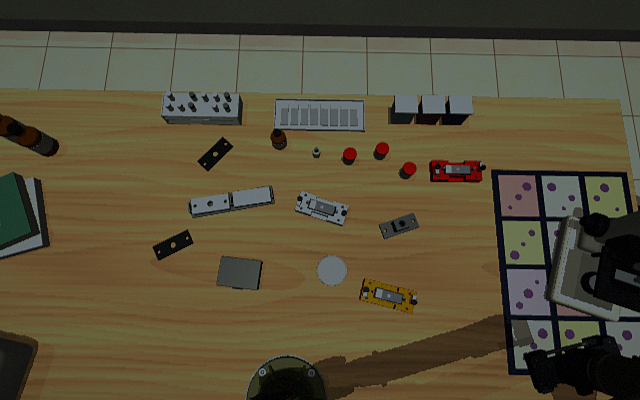

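Run:
```python
from h import *
z=np.load('/tmp/top.npz');save('crop0',z['im'][120:340,140:520],2.1)
P=z['P']
for n,(u,v) in dict(baseA=(321,208),baseB=(460,169),baseC=(387,295),chamber=(398,223),sp1=(218,155),sp2=(173,243),sp3=(211,204),blank=(252,196),box=(341,157)).items(): print(n,np.nanmedian(P[v-2:v+3,u-2:u+3],(0,1)).round(3))
```

```text
baseA [ 0.545 -0.091  0.036]
baseB [ 0.678 -0.527  0.037]
baseC [ 0.288 -0.288  0.038]
chamber [ 0.502 -0.324  0.05 ]
sp1 [0.723 0.245 0.005]
sp2 [0.434 0.363 0.001]
sp3 [0.558 0.254 0.01 ]
blank [0.581 0.123 0.03 ]
box [ 0.721 -0.154  0.001]
```

View pics/crop0.png

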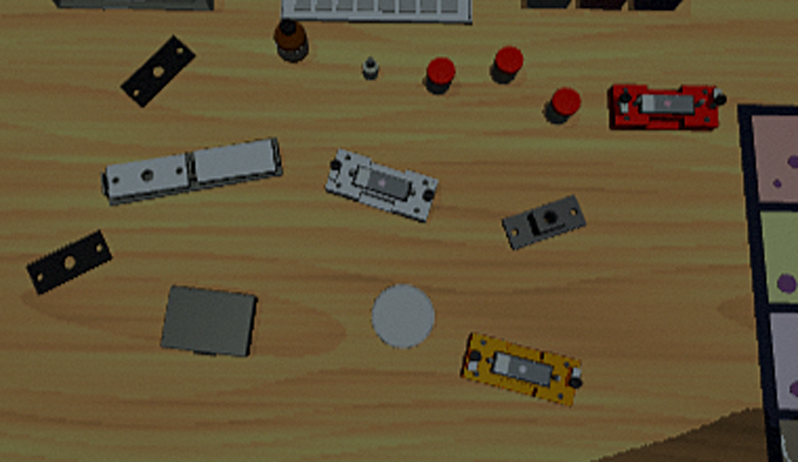

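Run:
```python
from h import *
for cam in ['top','scene']:
    z=np.load(f'/tmp/{cam}.npz');P=z['P'];im=z['im'].astype(int)
    def rect(n,m):
        q=P[m][:,:2]; r=cv2.minAreaRect((q*1000).astype(np.float32)); print(cam,n,m.sum(),np.round(r[0],1),np.round(r[1],1),round(r[2],1),np.nanmedian(P[m][:,2]).round(4))
    X,Y,Z=P[...,0],P[...,1],P[...,2]
    rect('rackplates',(Z>.026)&(Z<.034)&(X>.5)&(X<.65)&(Y>.02)&(Y<.36))
    rect('base',(Z>.025)&(Z<.034)&(X>.45)&(X<.65)&(Y<0)&(Y>-.19))
    rect('slide',(Z>.034)&(Z<.038)&(X>.45)&(X<.65)&(Y<0.)&(Y>-.19))
    rect('boss',(Z>.044)&(Z<.056)&(X>.4)&(X<.6)&(Y<-.25)&(Y>-.4))
    rect('flange',(Z>.006)&(Z<.014)&(X>.4)&(X<.6)&(Y<-.22)&(Y>-.42))
```

```text
top rackplates 1077 [568.5 190.5] [ 50.8 262.6] 11.2 0.0303
top base 488 [549.5 -92.3] [155.7  64.7] 72.4 0.0311
top slide 222 [550.5 -92.5] [153.7  60. ] 73.5 0.0357
top boss 146 [ 500.3 -334. ] [32.6 45. ] 18.3 0.0517
top flange 447 [ 501.6 -319.5] [198.4 196.6] 89.5 0.0099
scene rackplates 532 [571.6 190.8] [ 51.7 260.7] 10.8 0.0271
scene base 473 [551.4 -91.6] [155.6  67.3] 72.3 0.028
scene slide 55 [553.1 -89.7] [139.4  27.5] 72.5 0.0348
scene boss 81 [ 500.9 -332.8] [36.1 41.5] 15.6 0.047
scene flange 196 [ 502.8 -332.4] [ 53.1 115.3] 20.1 0.0074
```

```bash
cat > plan.py <<'E'
# usage: plan.py x y z jawdeg nrows
import sys; from h import *
def plan(tgt,jaw,n,p=None,th=None):
    s=ctrl.get_state(); M=R.from_rotvec(s['tool_rot']).as_matrix()
    p=np.array(s['position']);th=np.degrees(np.arctan2(M[1,1],M[0,1]))
    dth=(jaw-th+90)%180-90
    print('from',p.round(4),'jaw',round(th,2),'dth',round(dth,2),'tiltx',M[:,0].round(4))
    rows=[];yaw=[]
    for i in range(n):
        k=n-i; t=np.radians(th)
        A=np.array([[0,0,-1],[np.cos(t),np.sin(t),0],[np.sin(t),-np.cos(t),0]])
        d=np.clip(A@(tgt-p)/k/.025,-1,1).round(2)
        y=round(float(np.clip(-dth/k/6,-1,1)),2)
        p=p+A.T@d*.025; th-=y*6; dth+=y*6
        rows.append([float(v) for v in d]);yaw.append(y)
    for i in range(0,n,5): print(rows[i:i+5],yaw[i:i+5])
    print('end',p.round(4),round(th,2))
if __name__=='__main__':
    a=list(map(float,sys.argv[1:])); plan(np.array(a[:3]),a[3],int(a[4]))
E
python3 plan.py 0.47 -0.3 0.22 11 15
```

```text
from [ 0.1563 -0.631   0.2226] jaw -76.09 dth 87.09 tiltx [-0.e+00 -1.e-04 -1.e+00]
[[0.01, -0.66, -1.0], [0.01, -0.55, -1.0], [0.01, -0.43, -1.0], [0.01, -0.31, -1.0], [0.01, -0.19, -1.0]] [-0.97, -0.97, -0.97, -0.97, -0.97]
[[0.01, -0.06, -1.0], [0.0, 0.07, -1.0], [0.01, 0.21, -1.0], [0.0, 0.34, -1.0], [0.01, 0.48, -1.0]] [-0.97, -0.97, -0.97, -0.96, -0.97]
[[0.0, 0.63, -1.0], [0.01, 0.77, -1.0], [0.0, 0.92, -1.0], [0.01, 1.0, -1.0], [0.0, 1.0, -1.0]] [-0.96, -0.97, -0.96, -0.97, -0.96]
end [ 0.4626 -0.3263  0.2201] 10.97
```

Call:
servo_tool --pt "0 -0.65 -1" --pt "0 -0.55 -1" --pt "0 -0.45 -1" --pt "0 -0.3 -1" --pt "0 -0.2 -1" --yaw '[-1,-1,-1,-1,-1]' --fingers 1

```text
time: 1.1
position: [0.2477, -0.5269, 0.2228]
tool_rot: [1.769, 0.717, -1.769]
ft_force: [-0.4, 0.7, 0.3]
grip_width: 0.999
```

Call:
servo_tool --pt "0 -0.05 -1" --pt "0 0.05 -1" --pt "0 0.2 -1" --pt "0 0.35 -1" --pt "0 0.5 -1" --yaw '[-1,-1,-1,-1,-1]'

```text
time: 1.6
position: [0.3402, -0.4364, 0.2228]
tool_rot: [1.41, 1.065, -1.411]
ft_force: [-0.1, -0.6, -1.0]
grip_width: 1.0
```

```bash
python3 plan.py 0.51 -0.16 0.22 11 10
```

```text
from [ 0.3402 -0.4364  0.2228] jaw -15.87 dth 26.87 tiltx [ 0.e+00 -7.e-04 -1.e+00]
[[0.01, 0.35, -1.0], [0.01, 0.41, -1.0], [0.01, 0.47, -1.0], [0.01, 0.53, -1.0], [0.01, 0.6, -1.0]] [-0.45, -0.45, -0.45, -0.45, -0.45]
[[0.01, 0.66, -1.0], [0.01, 0.72, -1.0], [0.01, 0.79, -1.0], [0.02, 0.88, -1.0], [0.01, 0.98, -1.0]] [-0.45, -0.44, -0.45, -0.44, -0.45]
end [ 0.5148 -0.193   0.2201] 11.01
```

Call:
servo_tool --pt "0 0.35 -1" --pt "0 0.4 -1" --pt "0 0.45 -1" --pt "0 0.55 -1" --pt "0 0.6 -1" --yaw '[-0.45,-0.45,-0.45,-0.45,-0.45]'

```text
time: 2.1
position: [0.4217, -0.3226, 0.2227]
tool_rot: [1.24, 1.189, -1.24]
ft_force: [0.1, 0.2, -0.8]
grip_width: 0.998
```

Call:
servo_tool --pt "0 0.65 -1" --pt "0 0.7 -1" --pt "0 0.7 -1" --pt "0 0.6 -1" --pt "0 0.5 -1" --yaw '[-0.45,-0.45,-0.45,-0.45,-0.45]'

```text
time: 2.6
position: [0.4942, -0.1939, 0.2225]
tool_rot: [1.065, 1.295, -1.064]
ft_force: [0.6, 0.2, 0.7]
grip_width: 1.0
```

```bash
python3 - <<'E'
from h import *
s=ctrl.get_state();im,P=cloud('wrist',s);save('w1',im);np.savez('/tmp/w1',im=im,P=P)
print(np.nanmin(P,(0,1)),np.nanmax(P,(0,1)))
E
python3 plan.py 0.545 0.245 0.2 11 20
```

```text
[ 0.14519336 -0.48152089 -0.0024012 ] [0.87894695 0.02709538 0.33630659]
from [ 0.4958 -0.1878  0.2228] jaw 11.67 dth -0.67 tiltx [ 0.0014  0.0033 -1.    ]
[[0.05, 0.27, -0.83], [0.05, 0.27, -0.83], [0.05, 0.27, -0.83], [0.04, 0.27, -0.83], [0.05, 0.27, -0.83]] [0.01, 0.01, 0.01, 0.0, 0.01]
[[0.04, 0.27, -0.83], [0.05, 0.27, -0.83], [0.04, 0.27, -0.83], [0.05, 0.27, -0.83], [0.04, 0.27, -0.83]] [0.0, 0.01, 0.0, 0.01, 0.0]
[[0.05, 0.26, -0.83], [0.04, 0.26, -0.83], [0.05, 0.26, -0.83], [0.04, 0.26, -0.83], [0.05, 0.27, -0.83]] [0.01, 0.0, 0.01, 0.0, 0.01]
[[0.04, 0.26, -0.83], [0.05, 0.26, -0.83], [0.04, 0.27, -0.83], [0.05, 0.26, -0.83], [0.04, 0.27, -0.82]] [0.0, 0.01, 0.0, 0.01, 0.0]
end [0.5451 0.245  0.2   ] 11.01
```

View pics/w1.png

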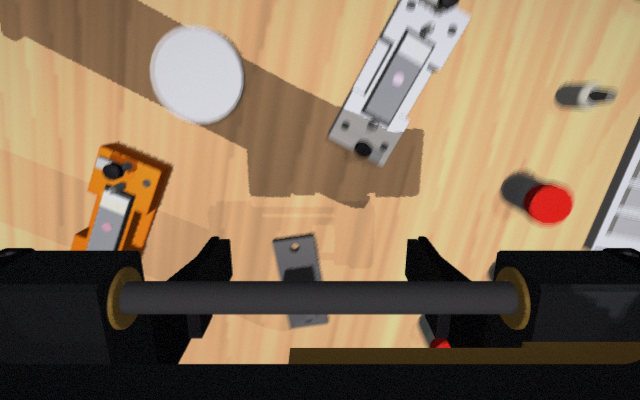

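Call:
servo_tool --pt "0 0.25 -1" --pt "0 0.25 -1" --pt "0 0.25 -1" --pt "0 0.25 -1" --pt "0 0.25 -1" --yaw '[0,0,0,0,0]'

```text
time: 3.15
position: [0.4999, -0.0659, 0.2226]
tool_rot: [1.066, 1.294, -1.067]
ft_force: [1.3, 0.1, -0.2]
grip_width: 1.0
```

Call:
servo_tool --pt "0 0.25 -1" --pt "0 0.25 -1" --pt "0 0.25 -1" --pt "0 0.25 -1" --pt "0 0.25 -1" --yaw '[0,0,0,0,0]'

```text
time: 3.65
position: [0.5067, 0.0626, 0.2226]
tool_rot: [1.066, 1.293, -1.067]
ft_force: [-0.7, -0.2, 0.1]
grip_width: 1.0
```

Call:
servo_tool --pt "0.4 0.25 -1" --pt "0.4 0.25 -1" --pt "0.4 0.2 -0.5" --pt "0 0 0" --pt "0 0 0" --yaw '[0,0,0,0,0]'

```text
time: 4.15
position: [0.5121, 0.1254, 0.1925]
tool_rot: [1.066, 1.294, -1.068]
ft_force: [0.2, -0.5, -0.3]
grip_width: 0.998
```

Run:
```python
from h import *
s=ctrl.get_state();im,P=cloud('wrist',s);save('w2',im);np.savez('/tmp/w2',im=im,P=P)
print(s['position'],s['tool_rot'])
X,Y,Z=np.moveaxis(P,-1,0)
m=(Z>.026)&(Z<.034)&(X>.5)&(X<.65)&(Y>.02)&(Y<.36)
r=cv2.minAreaRect((P[m][:,:2]*1000).astype(np.float32));print(r)
for r in ctrl.cut_out('wrist','spacer_center')[:3]:
    g=r['region'];print(r['score'],r['extent'],np.nanmedian(P[g],0),cv2.minAreaRect((P[g&m][:,:2]*1000).astype(np.float32)) if (g&m).sum()>20 else 0)
```

```text
[0.51209348 0.1254413  0.19254528] [ 1.06616932  1.29383911 -1.06756115]
((570.4837036132812, 173.87930297851562), (50.54667663574219, 230.55380249023438), 11.179322242736816)
0.94 [519.4, 8.7, 624.1, 150.1] [0.72336753 0.25819195 0.00587379] 0
0.62 [367.0, 0.0, 431.5, 120.5] [0.55639308 0.24231192 0.0298836 ] ((557.0134887695312, 241.25746154785156), (48.48023986816406, 93.49559783935547), 10.005520820617676)
```

View pics/w2.png

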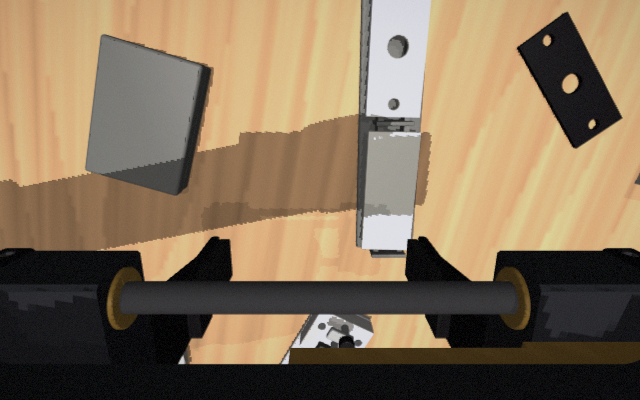

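```bash
cat >> h.py <<'E'
def ray(uv,z,st,cam='wrist'):
    c=ctrl.camera_info(cam); d=np.array([(uv[0]-c['cx'])/c['fx'],(uv[1]-c['cy'])/c['fy'],1.])
    if cam=='wrist':
        T=np.eye(4);T[:3,:3]=R.from_rotvec(st['tool_rot']).as_matrix();T[:3,3]=st['position'];T=T@np.array(c['hand_eye'])
    else: T=np.linalg.inv(np.array(c['extrinsics']))
    w=T[:3,:3]@d;o=T[:3,3]; return o+w*(z-o[2])/w[2]
E
python3 - <<'E'
from h import *
z=np.load('/tmp/w2.npz');im=z['im'];save('w2c',im[0:140,340:460],4)
s=ctrl.get_state()
g=cv2.cvtColor(im,cv2.COLOR_RGB2GRAY)
for (u,v,r) in [(398,45,18),(393,104,9)]:
    w=g[v-r:v+r+1,u-r:u+r+1];m=(w<150).astype(np.uint8)
    n,l,st,c=cv2.connectedComponentsWithStats(m);k=1+np.argmax(st[1:,4]);uv=c[k]+[u-r,v-r];print(uv,st[k],ray(uv,.029,s).round(4))
E
python3 plan.py 0.557 0.255 0.1 11 10
```

```text
[397.86753247  46.1038961 ] [  8   8  21  23 385] [0.5564 0.2514 0.029 ]
[393.41414141 103.72727273] [ 4  3 11 12 99] [0.5644 0.2048 0.029 ]
from [0.5127 0.1244 0.193 ] jaw 10.83 dth 0.17 tiltx [ 6.e-04 -8.e-04 -1.e+00]
[[0.37, 0.27, -0.48], [0.37, 0.27, -0.48], [0.37, 0.27, -0.48], [0.37, 0.27, -0.48], [0.37, 0.27, -0.48]] [-0.0, -0.0, -0.0, -0.0, -0.0]
[[0.37, 0.27, -0.48], [0.37, 0.28, -0.48], [0.38, 0.27, -0.48], [0.37, 0.28, -0.48], [0.38, 0.28, -0.48]] [-0.01, -0.0, -0.01, -0.0, -0.01]
end [0.5571 0.2551 0.1   ] 11.01
```

View pics/w2c.png

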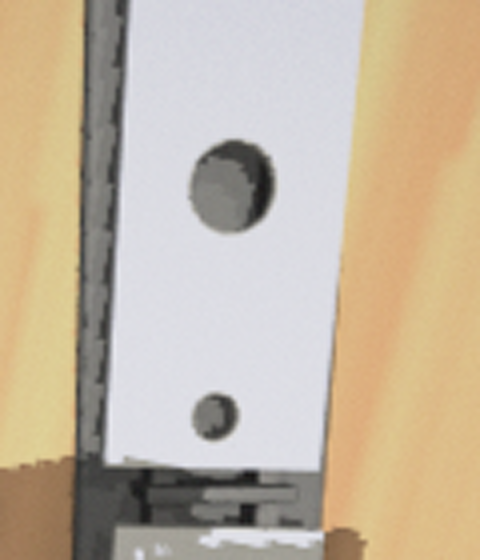

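```bash
python3 plan.py 0.5564 0.2517 0.06 10.3 10
```

```text
from [0.5127 0.1244 0.193 ] jaw 10.83 dth -0.53 tiltx [ 6.e-04 -8.e-04 -1.e+00]
[[0.53, 0.27, -0.47], [0.53, 0.27, -0.47], [0.53, 0.27, -0.47], [0.53, 0.26, -0.47], [0.53, 0.26, -0.47]] [0.01, 0.01, 0.01, 0.01, 0.01]
[[0.53, 0.27, -0.47], [0.53, 0.26, -0.47], [0.54, 0.26, -0.47], [0.53, 0.27, -0.46], [0.54, 0.26, -0.47]] [0.01, 0.01, 0.01, 0.0, 0.01]
end [0.5563 0.2518 0.06  ] 10.29
```

Call:
servo_tool --pt "0.3 0.3 -0.8" --pt "0.3 0.3 -0.8" --pt "0.3 0.3 -0.8" --pt "0.5 0.3 -0.8" --pt "0.7 0.3 -0.8" --yaw '[0,0,0,0,0]'

```text
time: 4.75
position: [0.5319, 0.2303, 0.1408]
tool_rot: [1.071, 1.29, -1.068]
ft_force: [1.7, -0.4, -0.2]
grip_width: 1.001
```

Call:
servo_tool --pt "1 0.3 -0.7" --pt "1 0.3 0" --pt "1 0.3 0" --pt "0.2 0.25 0" --pt "0 0 0" --yaw '[0.1,0,0,0,0]'

```text
time: 5.25
position: [0.5562, 0.2519, 0.0597]
tool_rot: [1.077, 1.288, -1.078]
ft_force: [0.6, -0.7, 2.0]
grip_width: 1.001
```

```bash
python3 - <<'E'
from h import *
s=ctrl.get_state();im,P=cloud('wrist',s);save('w3',im);np.savez('/tmp/w3',im=im,P=P)
E
python3 plan.py 0.5564 0.2517 0.0125 10.3 5
```

```text
from [0.5562 0.2526 0.0608] jaw 10.22 dth 0.08 tiltx [ 7.e-04  2.e-04 -1.e+00]
[[0.39, 0.0, 0.01], [0.39, 0.0, 0.01], [0.38, 0.0, 0.01], [0.39, 0.0, 0.0], [0.38, 0.0, 0.01]] [-0.0, -0.0, -0.0, -0.01, -0.0]
end [0.5564 0.2516 0.0126] 10.28
```

View pics/w3.png

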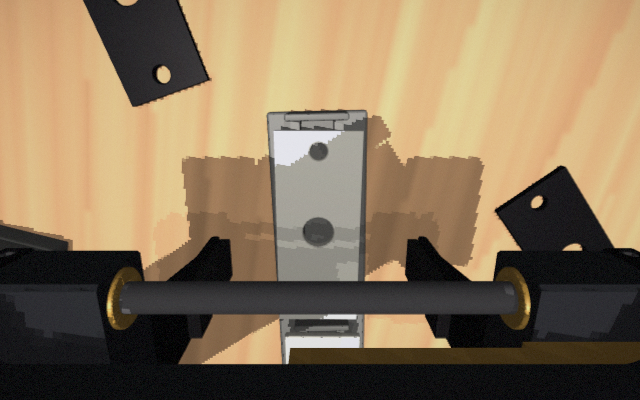

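Run:
```python
from h import *
im=np.load('/tmp/w3.npz')['im'];s=ctrl.get_state()
g=cv2.cvtColor(im,cv2.COLOR_RGB2GRAY)
for (u,v,r) in [(318,231,22),(318,151,13)]:
    w=g[v-r:v+r+1,u-r:u+r+1];m=(w<np.median(w)*.75).astype(np.uint8)
    n,l,st,c=cv2.connectedComponentsWithStats(m);k=1+np.argmax(st[1:,4]);uv=c[k]+[u-r,v-r];print(uv,st[k],ray(uv,.029,s).round(4))
```

```text
[317.78 231.49] [  7   9  31  29 700] [0.5551 0.2527 0.029 ]
[318.3129771  151.18320611] [  4   5  19  18 262] [0.5471 0.2991 0.029 ]
```

Call:
servo_tool --pt "0.4 0 0" --pt "0.4 0 0" --pt "0.4 0 0" --pt "0.4 0 0" --pt "0.3 0 0" --yaw '[0,0.05,0,0,0]'

```text
time: 5.8
position: [0.5547, 0.2528, 0.0113]
tool_rot: [1.079, 1.287, -1.08]
ft_force: [-0.1, -0.5, -0.2]
grip_width: 1.0
```

Call:
servo_tool --pt "0 0 0" --pt "0 0 0" --pt "0 0 0" --pt "0 0 0" --pt "0 0 0" --yaw '[0,0,0,0,0]' --fingers 0.3 --grip_force 15

```text
time: 6.3
position: [0.5555, 0.2532, 0.0129]
tool_rot: [1.08, 1.286, -1.079]
ft_force: [-0.1, -0.3, 0.2]
grip_width: 0.633
```

Call:
servo_tool --pt "0 0 0" --pt "0 0 0" --pt "0 0 0" --pt "0 0 0" --pt "0 0 0" --yaw '[0,0,0,0,0]'

```text
time: 6.8
position: [0.5554, 0.2532, 0.0127]
tool_rot: [1.08, 1.286, -1.079]
ft_force: [0.2, 0.4, 2.8]
grip_width: 0.549
```

Call:
servo_tool --pt "-0.3 0 0" --pt "-0.5 0 0" --pt "-1 0 0" --pt "-1 0 0" --pt "-1 0 0" --yaw '[0,0,0,0,0]'

```text
time: 7.3
position: [0.5551, 0.2534, 0.1093]
tool_rot: [1.08, 1.287, -1.079]
ft_force: [0.7, 0.5, 0.1]
grip_width: 0.549
```

```bash
python3 - <<'E'
from h import *
s=ctrl.get_state();im,P=cloud('wrist',s);save('w4',im);np.savez('/tmp/w4',im=im,P=P)
print(s['position'])
E
python3 plan.py 0.52 0.0 0.20 -17.6 10
```

```text
[0.55513871 0.25337043 0.1092858 ]
from [0.5575 0.2549 0.1139] jaw 10.04 dth -27.64 tiltx [ 0.0067  0.0025 -1.    ]
[[-0.34, -0.33, 0.98], [-0.34, -0.28, 0.99], [-0.35, -0.23, 1.0], [-0.34, -0.18, 1.0], [-0.35, -0.13, 1.0]] [0.46, 0.46, 0.46, 0.46, 0.46]
[[-0.34, -0.08, 1.0], [-0.35, -0.03, 1.0], [-0.34, 0.02, 1.0], [-0.35, 0.07, 1.0], [-0.34, 0.13, 1.0]] [0.46, 0.46, 0.46, 0.46, 0.47]
end [0.5211 0.0043 0.1999] -17.62
```

View pics/w4.png

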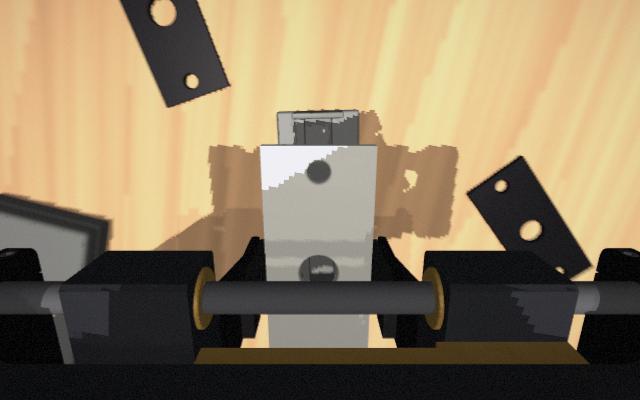

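```bash
python3 plan.py 0.508 -0.227 0.20 -17.6 20
```

```text
from [0.5575 0.2549 0.1139] jaw 10.04 dth -27.64 tiltx [ 0.0067  0.0025 -1.    ]
[[-0.17, -0.27, 0.93], [-0.17, -0.24, 0.94], [-0.17, -0.22, 0.94], [-0.17, -0.2, 0.95], [-0.17, -0.17, 0.95]] [0.23, 0.23, 0.23, 0.23, 0.23]
[[-0.17, -0.15, 0.96], [-0.17, -0.13, 0.96], [-0.17, -0.11, 0.96], [-0.17, -0.08, 0.97], [-0.17, -0.06, 0.97]] [0.23, 0.23, 0.23, 0.23, 0.23]
[[-0.17, -0.04, 0.97], [-0.17, -0.01, 0.97], [-0.18, 0.01, 0.97], [-0.17, 0.04, 0.97], [-0.18, 0.06, 0.97]] [0.23, 0.23, 0.23, 0.23, 0.23]
[[-0.17, 0.08, 0.96], [-0.18, 0.1, 0.96], [-0.17, 0.13, 0.96], [-0.18, 0.15, 0.96], [-0.17, 0.18, 0.95]] [0.23, 0.23, 0.23, 0.23, 0.24]
end [ 0.5081 -0.2271  0.1999] -17.62
```

Call:
servo_tool --pt "-0.7 -0.25 0.9" --pt "-0.7 -0.25 0.95" --pt "-0.5 -0.2 0.95" --pt "-0.5 -0.2 0.95" --pt "-0.5 -0.15 0.95" --yaw '[0.25,0.25,0.25,0.25,0.25]'

```text
time: 7.85
position: [0.5432, 0.1325, 0.1811]
tool_rot: [1.177, 1.229, -1.177]
ft_force: [0.6, -0.1, 0.4]
grip_width: 0.549
```

Call:
servo_tool --pt "-0.5 -0.15 0.95" --pt "0 -0.15 0.95" --pt "0 -0.1 0.95" --pt "0 -0.1 0.95" --pt "0 -0.05 0.95" --yaw '[0.25,0.25,0.25,0.25,0.25]'

```text
time: 8.35
position: [0.5285, 0.0138, 0.1932]
tool_rot: [1.274, 1.165, -1.273]
ft_force: [0.7, -0.0, -0.4]
grip_width: 0.547
```

Call:
servo_tool --pt "0 -0.05 0.95" --pt "0 0 0.95" --pt "0 0 0.95" --pt "0 0.05 0.95" --pt "0 0.05 0.95" --yaw '[0.25,0.25,0.25,0.25,0.25]'

```text
time: 8.85
position: [0.5133, -0.1051, 0.1926]
tool_rot: [1.369, 1.097, -1.369]
ft_force: [-0.4, -0.5, -0.9]
grip_width: 0.549
```

Call:
servo_tool --pt "0 0.1 0.95" --pt "0 0.1 0.95" --pt "0 0.1 0.8" --pt "0 0.1 0.5" --pt "0 0 0" --yaw '[0.25,0.25,0.25,0.1,0]'

```text
time: 9.35
position: [0.5028, -0.1857, 0.1923]
tool_rot: [1.434, 1.046, -1.435]
ft_force: [-0.8, 0.3, -1.3]
grip_width: 0.547
```

```bash
python3 - <<'E'
from h import *
s=ctrl.get_state();im,P=cloud('wrist',s);save('w5',im);np.savez('/tmp/w5',im=im,P=P,pos=s['position'],rot=s['tool_rot'])
print(s['position'])
E
python3 plan.py 0.550 -0.092 0.20 -17.6 10
```

```text
[ 0.50278227 -0.18571785  0.19227486]
from [ 0.5032 -0.1838  0.1924] jaw -17.66 dth 0.06 tiltx [-1.e-04  7.e-04 -1.e+00]
[[-0.03, 0.07, -0.41], [-0.03, 0.07, -0.41], [-0.03, 0.07, -0.41], [-0.03, 0.07, -0.4], [-0.03, 0.06, -0.41]] [-0.0, -0.0, -0.0, -0.0, -0.0]
[[-0.03, 0.07, -0.4], [-0.03, 0.06, -0.41], [-0.03, 0.07, -0.4], [-0.03, 0.06, -0.41], [-0.03, 0.07, -0.4]] [-0.0, -0.0, -0.0, -0.0, -0.01]
end [ 0.55   -0.0921  0.1999] -17.6
```

View pics/w5.png

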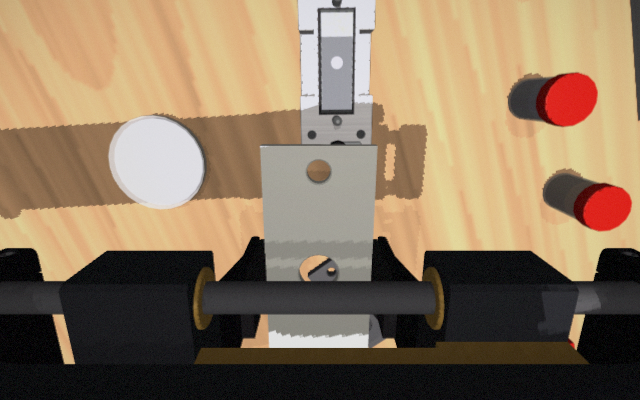

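Run:
```python
from h import *
z=np.load('/tmp/w5.npz');im=z['im'];P=z['P'];s=dict(position=z['pos'],tool_rot=z['rot'])
save('w5c',im[0:190,255:415],4)
X,Y,Z=np.moveaxis(P,-1,0);v,u=np.mgrid[:400,:640]
m=(Z>.0335)&(Z<.039)&(v<118)&(u>300)&(u<375)
n,l,st,c=cv2.connectedComponentsWithStats(m.astype(np.uint8));k=1+np.argmax(st[1:,4]);print(st[k]);q=P[l==k]
print(cv2.minAreaRect((q[:,:2]*1000).astype(np.float32)),np.median(q[:,2]))
for box in [(110,135,325,350),(0,12,325,350)]:
    sub=P[box[0]:box[1],box[2]:box[3]];mm=sub[...,2]>.045
    print(mm.sum(),sub[mm].mean(0) if mm.any() else 0, sub[...,2].max(), np.array(np.nonzero(mm)).mean(1)+[box[0],box[2]] if mm.any() else 0)
# held plate
for (uu,vv) in [(318,171),(318,271)]: print('held',ray((uu,vv),s['position'][2]+.0163,s).round(4))
print('heldz',np.nanmedian(Z[185:230,280:355]), s['position'])
```

```text
[ 320    9   35  105 3431]
((548.1279296875, -92.96784210205078), (82.01483917236328, 28.047468185424805), 72.88154602050781) 0.036884612349515705
72 [ 0.53408318 -0.13748701  0.05228509] nan [121.27777778 337.125     ]
26 [ 0.56089989 -0.05107765  0.04868284] 0.052087305844480514 [  1.  337.5]
held [ 0.5162 -0.1416  0.2086]
held [ 0.502  -0.1858  0.2086]
heldz 0.20939785705336322 [ 0.50278227 -0.18571785  0.19227486]
```

View pics/w5c.png

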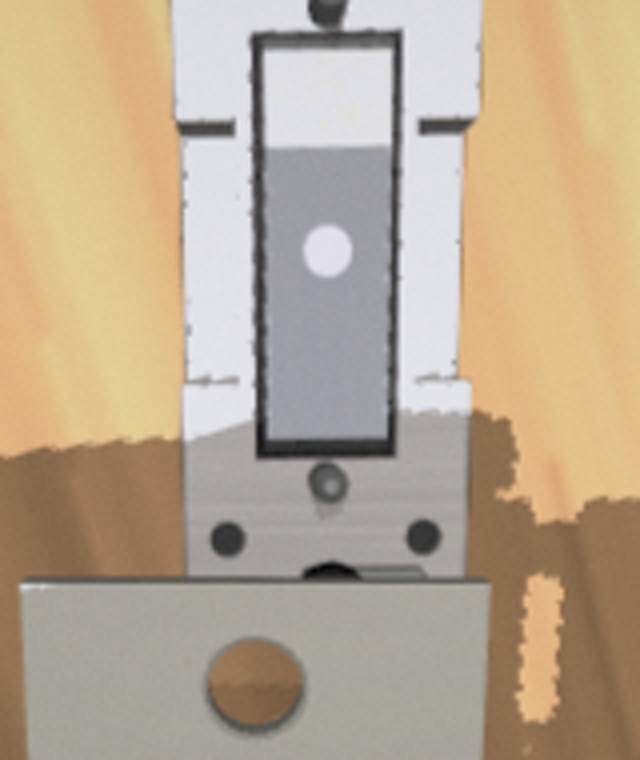

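```bash
python3 plan.py 0.5487 -0.0926 0.08 -17.1 10
```

```text
from [ 0.5032 -0.1838  0.1924] jaw -17.66 dth 0.56 tiltx [-1.e-04  7.e-04 -1.e+00]
[[0.45, 0.06, -0.4], [0.45, 0.06, -0.4], [0.45, 0.06, -0.4], [0.45, 0.07, -0.4], [0.45, 0.06, -0.4]] [-0.01, -0.01, -0.01, -0.01, -0.01]
[[0.45, 0.07, -0.4], [0.45, 0.07, -0.41], [0.45, 0.06, -0.4], [0.45, 0.07, -0.41], [0.45, 0.07, -0.4]] [-0.01, -0.01, -0.01, -0.01, -0.0]
end [ 0.5488 -0.0927  0.0799] -17.12
```

Call:
servo_tool --pt "0.3 0.1 -0.6" --pt "0.3 0.1 -0.6" --pt "0.3 0.1 -0.6" --pt "0.4 0.1 -0.6" --pt "0.5 0.05 -0.6" --yaw '[-0.1,0,0,0,0]'

```text
time: 9.9
position: [0.5372, -0.1111, 0.1472]
tool_rot: [1.422, 1.057, -1.42]
ft_force: [-0.0, 0.5, -0.3]
grip_width: 0.547
```

Call:
servo_tool --pt "0.8 0.1 -0.6" --pt "0.8 0.1 -0.45" --pt "0.8 0 0" --pt "0.3 0 0" --pt "0 0 0" --yaw '[0,0,0,0,0]'

```text
time: 10.4
position: [0.5477, -0.0893, 0.0788]
tool_rot: [1.422, 1.058, -1.424]
ft_force: [-0.4, 0.5, -1.0]
grip_width: 0.549
```

Call:
servo_tool --pt "0 0 0" --pt "0 0 0" --pt "0 0 0" --pt "0 0 0" --pt "0 0 0" --yaw '[0,0,0,0,0]'

```text
time: 10.9
position: [0.5487, -0.0916, 0.0804]
tool_rot: [1.425, 1.053, -1.424]
ft_force: [0.5, 0.5, -0.8]
grip_width: 0.549
```

```bash
python3 - <<'E'
from h import *
s=ctrl.get_state();im,P=cloud('wrist',s);save('w6',im[120:300,250:390],4);np.savez('/tmp/w6',im=im,P=P,pos=s['position'],rot=s['tool_rot'])
print(s['position'])
E
python3 plan.py 0.5487 -0.0926 0.05 -17.1 5
```

```text
[ 0.54870893 -0.09157363  0.08042518]
from [ 0.5486 -0.0915  0.0803] jaw -17.0 dth -0.1 tiltx [ 4.e-04 -3.e-04 -1.e+00]
[[0.24, 0.0, 0.01], [0.24, 0.0, 0.01], [0.24, 0.01, 0.01], [0.25, 0.0, 0.01], [0.24, 0.01, 0.0]] [0.0, 0.0, 0.01, 0.0, 0.01]
end [ 0.5488 -0.0926  0.0501] -17.12
```

View pics/w6.png

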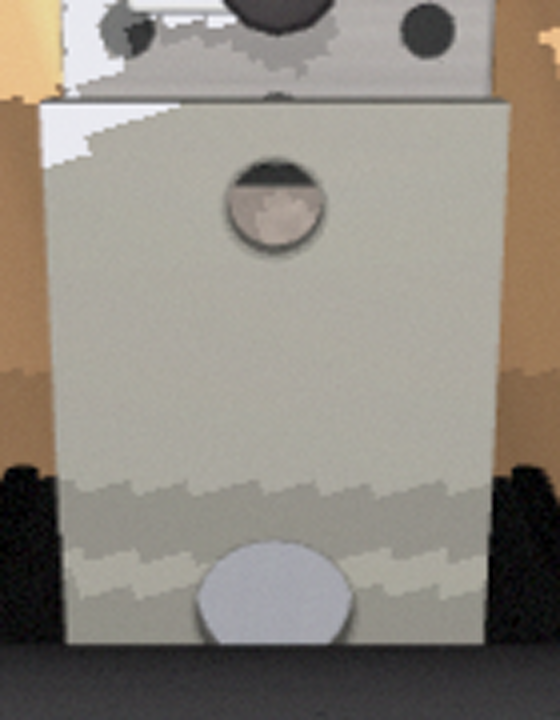

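Run:
```python
from h import *
z=np.load('/tmp/w6.npz');s=dict(position=z['pos'],tool_rot=z['rot']);im=z['im']
a=np.radians(72.9);ax=np.array([np.cos(a),np.sin(a)]);ay=np.array([-ax[1],ax[0]])
b=np.array([.5481,-.0930])
def rel(p):d=p[:2]-b;return (np.array([d@ax,d@ay])*1000).round(1)
print('nose',rel(ray((319.2,143.3),.054,s)))
zt=s['position'][2]+.0163
print('farhole',rel(ray((250+275/4,120+205/4),zt,s)),'edge',rel(ray((319,120+101/4),zt,s)),'tcp',rel(s['position']), 'bighole top', rel(ray((318.7,120+541/4),zt,s)))
```

```text
nose [53.6 -0. ]
farhole [47.6  0.3] edge [58.4  0.2] tcp [ 1.5 -0.2] bighole top [9.1 0.2]
```

Run:
```python
from h import *
z=np.load('/tmp/w6.npz');s=dict(position=z['pos'],tool_rot=z['rot']);im=z['im']
a=np.radians(72.9);ax=np.array([np.cos(a),np.sin(a)]);ay=np.array([-ax[1],ax[0]])
b=np.array([.5481,-.0930])
def rel(p):d=p[:2]-b;return (np.array([d@ax,d@ay])*1000).round(1)
print(np.array(ctrl.camera_info('wrist')['hand_eye']).round(3))
for zz in (.03,.045,.054,.09): print(zz,'bump',rel(ray((319.2,143.3),zz,s)),'hole',rel(ray((319,165),zz,s)),'holetop dark',rel(ray((319,164),zz,s)),'pathole',rel(ray((250+427/4,120+30/4),zz,s)))
P=z['P']
for v in range(128,180,3): print(v,rel(P[v,319]),P[v,319,2].round(4))
```

```text
[[ 0.    -0.282  0.959 -0.163]
 [ 1.     0.    -0.    -0.001]
 [-0.     0.959  0.282 -0.077]
 [ 0.     0.     0.     1.   ]]
0.03 bump [50.5 -0.1] hole [37.4 -0. ] holetop dark [38. -0.] pathole [ 59.8 -22.2]
0.045 bump [52.5 -0.1] hole [40.3  0. ] holetop dark [40.8  0. ] pathole [ 61.1 -20.6]
0.054 bump [53.6 -0. ] hole [42.   0.1] holetop dark [42.5  0.1] pathole [ 61.9 -19.6]
0.09 bump [58.4  0.1] hole [48.9  0.2] holetop dark [49.4  0.2] pathole [ 65.  -15.8]
128 [62.4  0.1] 0.0632
131 [57.9  0. ] 0.0315
134 [56.2  0. ] 0.0316
137 [54.3  0. ] 0.0307
140 [52.5  0. ] 0.0305
143 [50.9  0. ] 0.0317
146 [58.2  0.2] 0.0976
149 [56.9  0.2] 0.097
152 [55.8  0.2] 0.0978
155 [54.5  0.2] 0.0972
158 [53.3  0.2] 0.0977
161 [43.6  0.1] 0.0508
164 [39.1  0. ] 0.0359
167 [37.5  0. ] 0.0367
170 [35.8  0. ] 0.037
173 [34.2  0. ] 0.0383
176 [32. -0.] 0.0364
179 [30.3 -0. ] 0.037
```

Call:
servo_tool --pt "0.3 0 0.03" --pt "0.3 0 0" --pt "0.3 0 0" --pt "0.3 0 0" --pt "0.2 0 0" --yaw '[0,0,0,0,0]'

```text
time: 11.45
position: [0.5477, -0.0919, 0.0438]
tool_rot: [1.424, 1.055, -1.425]
ft_force: [0.6, -0.4, -0.4]
grip_width: 0.553
```

Call:
servo_tool --pt "0.1 0 0" --pt "0.1 0 0" --pt "0.1 0 0" --pt "0.1 0 0" --pt "0 0 0" --yaw '[0,0,0,0,0]'

```text
time: 11.95
position: [0.5482, -0.0921, 0.0348]
tool_rot: [1.424, 1.054, -1.424]
ft_force: [0.2, 0.2, -0.3]
grip_width: 0.548
```

Run:
```python
from h import *
s=ctrl.get_state();im,P=cloud('wrist',s);save('w7',im[120:300,250:390],4)
print(s['position'],s['ft_force'])
```

```text
[ 0.5481889  -0.09205477  0.03481811] [ 0.24046348  0.21949486 -0.32165201]
```

View pics/w7.png

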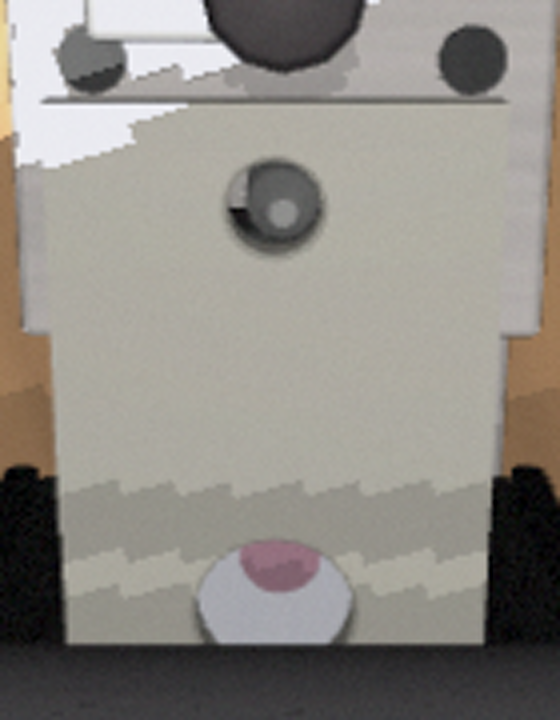

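Call:
servo_tool --pt "0 0.03 0" --pt "0.1 0 0" --pt "0.1 0 0" --pt "0.1 0 0" --pt "0 0 0" --yaw '[0,0,0,0,0]'

```text
time: 12.5
position: [0.5486, -0.0922, 0.027]
tool_rot: [1.424, 1.055, -1.425]
ft_force: [0.3, 0.2, -0.9]
grip_width: 0.546
```

Call:
servo_tool --pt "0.08 0 0" --pt "0.04 0 0" --pt "0 0 0" --pt "0 0 0" --pt "0 0 0" --yaw '[0,0,0,0,0]'

```text
time: 13.0
position: [0.5491, -0.0923, 0.0247]
tool_rot: [1.424, 1.054, -1.424]
ft_force: [-0.7, -0.3, 1.5]
grip_width: 0.545
```

Run:
```python
from h import *
s=ctrl.get_state();im,P=cloud('wrist',s);save('w8',im[120:300,250:390],4)
print(s['position'],s['ft_force'], np.nanmedian(P[190:230,290:345,2]))
```

```text
[ 0.54908484 -0.09226537  0.02473311] [-0.74103914 -0.26551298  1.54336866] 0.04186960556889828
```

View pics/w8.png

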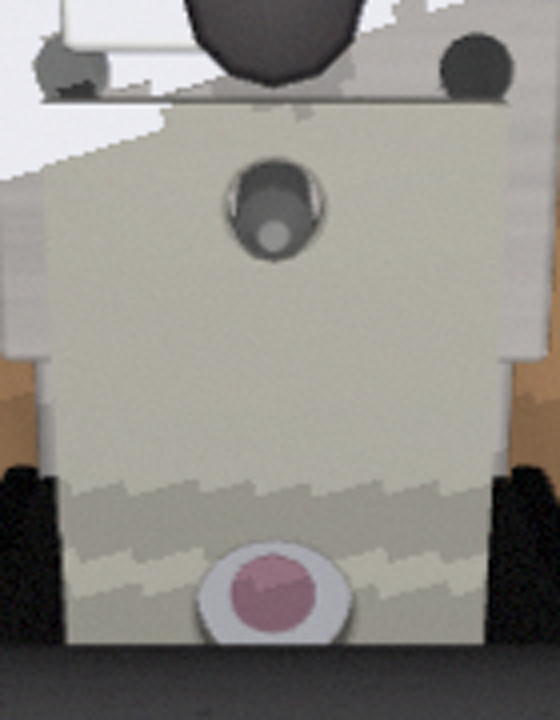

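Call:
servo_tool --pt "0 0 0" --pt "0 0 0" --pt "0 0 0" --pt "0 0 0" --pt "0 0 0" --yaw '[0,0,0,0,0]' --fingers 0.9

```text
time: 13.55
position: [0.549, -0.0923, 0.0245]
tool_rot: [1.424, 1.054, -1.424]
ft_force: [0.2, -0.6, 0.0]
grip_width: 0.874
```

Call:
servo_tool --pt "0 0 0" --pt "0 0 0" --pt "-0.5 0 0" --pt "-1 0 0" --pt "-1 0 0" --yaw '[0,0,0,0,0]'

```text
time: 14.05
position: [0.5489, -0.092, 0.0883]
tool_rot: [1.424, 1.055, -1.424]
ft_force: [0.3, -0.8, -0.3]
grip_width: 0.903
```

Call:
servo_tool --pt "-1 0 0" --pt "-1 0 0" --pt "-1 0 0" --pt "0 0 0" --pt "0 0 0" --yaw '[0,0,0,0,0]'

```text
time: 14.55
position: [0.5494, -0.0923, 0.1631]
tool_rot: [1.424, 1.052, -1.423]
ft_force: [0.3, -0.4, -0.3]
grip_width: 0.896
```

```bash
python3 - <<'E'
from h import *
im,P=cloud('top');save('t9',im[150:270,270:450],4)
s=ctrl.get_state();im,P=cloud('wrist',s);save('w9',im)
E
python3 plan.py 0.459 -0.455 0.16 20 20
```

```text
from [ 0.5484 -0.0922  0.1614] jaw -16.99 dth 36.99 tiltx [-0.0013  0.     -1.    ]
[[0.0, 0.04, 0.75], [0.0, 0.02, 0.75], [0.0, -0.01, 0.75], [0.0, -0.03, 0.75], [0.0, -0.06, 0.74]] [-0.31, -0.31, -0.31, -0.31, -0.31]
[[0.0, -0.08, 0.74], [0.0, -0.1, 0.74], [0.0, -0.13, 0.74], [0.0, -0.15, 0.73], [0.01, -0.18, 0.73]] [-0.31, -0.31, -0.31, -0.31, -0.31]
[[0.0, -0.2, 0.72], [0.01, -0.22, 0.71], [0.0, -0.24, 0.7], [0.01, -0.27, 0.7], [0.0, -0.29, 0.69]] [-0.31, -0.31, -0.31, -0.3, -0.31]
[[0.01, -0.31, 0.68], [0.0, -0.33, 0.67], [0.01, -0.36, 0.66], [0.0, -0.37, 0.64], [0.01, -0.4, 0.63]] [-0.3, -0.31, -0.3, -0.31, -0.3]
end [ 0.459  -0.455   0.1599] 19.97
```

View pics/t9.png

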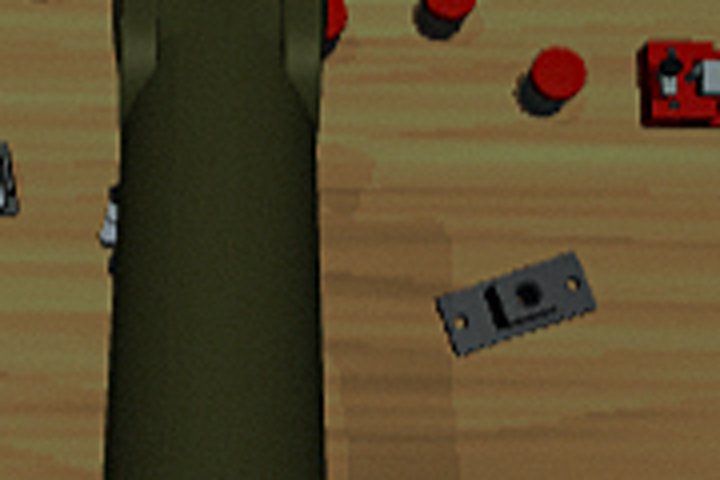

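View pics/w9.png

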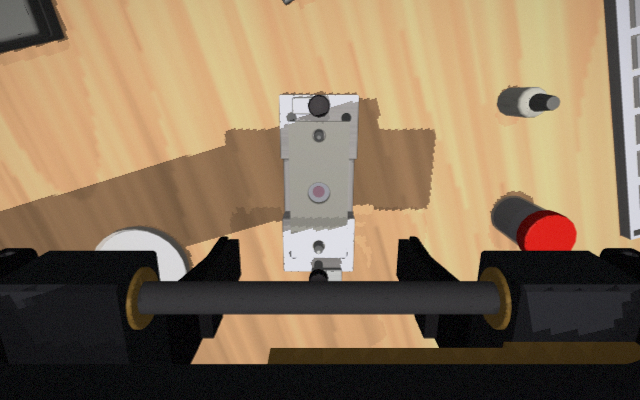

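```bash
python3 - <<'E'
from h import *
s=ctrl.get_state();im,P=cloud('wrist',s)
X,Y,Z=np.moveaxis(P,-1,0)
for a,b in [(125,147),(234,258)]:
    m=np.zeros_like(Z,bool);m[a:b,308:330]=1;m&=(Z>.046)&(Z<.057);v,u=np.nonzero(m);print(m.sum(),P[m].mean(0).round(4),u.mean(),v.mean(),ray((u.mean(),v.mean()),.053,s).round(4))
m=(Z>.038)&(Z<.044)&(Y<0)&(Y>-.17)&(X>.48)&(X<.62);n,l,st,c=cv2.connectedComponentsWithStats(m.astype(np.uint8));k=1+np.argmax(st[1:,4]);print(cv2.minAreaRect((P[l==k][:,:2]*1000).astype(np.float32)),P[l==k][:,2].mean())
E
python3 plan.py 0.533 -0.425 0.16 20 15
```

```text
87 [ 0.5621 -0.0476  0.0521] 319.41379310344826 136.04597701149424 [ 0.5622 -0.0475  0.053 ]
77 [ 0.5348 -0.1363  0.0516] 319.0 248.6883116883117 [ 0.535  -0.1357  0.053 ]
((548.28955078125, -93.15254974365234), (116.09249877929688, 48.0761833190918), 72.94135284423828) 0.041888718918389814
from [ 0.5482 -0.0922  0.161 ] jaw -16.98 dth 36.98 tiltx [-1.9e-03  4.0e-04 -1.0e+00]
[[0.0, 0.22, 0.86], [0.0, 0.18, 0.87], [0.0, 0.15, 0.88], [0.0, 0.11, 0.88], [0.0, 0.07, 0.89]] [-0.41, -0.41, -0.41, -0.41, -0.41]
[[0.0, 0.03, 0.89], [0.0, -0.01, 0.89], [0.01, -0.04, 0.89], [0.0, -0.08, 0.88], [0.01, -0.12, 0.88]] [-0.41, -0.41, -0.41, -0.41, -0.41]
[[0.0, -0.16, 0.87], [0.01, -0.19, 0.87], [0.0, -0.23, 0.86], [0.01, -0.27, 0.84], [0.0, -0.31, 0.83]] [-0.41, -0.41, -0.41, -0.42, -0.41]
end [ 0.533 -0.425  0.16 ] 19.98
```

Call:
servo_tool --pt "0 0.2 0.85" --pt "0 0.2 0.85" --pt "0 0.15 0.9" --pt "0 0.1 0.9" --pt "0 0.05 0.9" --yaw '[-0.4,-0.4,-0.4,-0.4,-0.4]'

```text
time: 15.2
position: [0.5422, -0.2044, 0.1608]
tool_rot: [1.271, 1.17, -1.273]
ft_force: [0.3, 1.0, -0.3]
grip_width: 0.898
```

Call:
servo_tool --pt "0 0.05 0.9" --pt "0 0 0.9" --pt "0 -0.05 0.9" --pt "0 -0.1 0.9" --pt "0 -0.1 0.9" --yaw '[-0.4,-0.4,-0.4,-0.4,-0.4]'

```text
time: 15.7
position: [0.5368, -0.317, 0.1607]
tool_rot: [1.117, 1.268, -1.118]
ft_force: [0.4, -0.6, 0.5]
grip_width: 0.901
```

Call:
servo_tool --pt "0 -0.15 0.9" --pt "0 -0.2 0.85" --pt "0 -0.25 0.8" --pt "0 -0.2 0.5" --pt "0 0 0" --yaw '[-0.5,-0.5,-0.5,-0.5,-0.2]'

```text
time: 16.2
position: [0.5307, -0.3978, 0.1602]
tool_rot: [0.947, 1.357, -0.948]
ft_force: [0.1, -0.2, -0.0]
grip_width: 0.902
```

Call:
servo_tool --pt "0 0 0" --pt "0 0 0" --pt "0 0 0" --pt "0 0 0" --pt "0 0 0" --yaw '[0,0,0,0,0]' --fingers 0.8

```text
time: 16.7
position: [0.5327, -0.3948, 0.1622]
tool_rot: [0.945, 1.356, -0.945]
ft_force: [-0.8, -0.0, -0.4]
grip_width: 0.798
```

```bash
python3 - <<'E'
from h import *
s=ctrl.get_state();im,P=cloud('wrist',s);save('w10',im);np.savez('/tmp/w10',im=im,P=P)
print(s['position'])
X,Y,Z=np.moveaxis(P,-1,0)
for lo,hi in [(.047,.056),(.007,.014)]:
    m=(Z>lo)&(Z<hi)&(Y<-.25)&(Y>-.42)&(X>.42)&(X<.58);m[255:]=0;n,l,st,c=cv2.connectedComponentsWithStats(m.astype(np.uint8));k=1+np.argmax(st[1:,4]);print(st[k],cv2.minAreaRect((P[l==k][:,:2]*1000).astype(np.float32)),P[l==k][:,2].mean())
E
python3 plan.py 0.500 -0.334 0.10 20 10
```

```text
[ 0.5326705  -0.39483668  0.16222655]
[ 284   76   43   62 2257] ((498.9501953125, -334.5726623535156), (31.853769302368164, 44.16730880737305), 20.131868362426758) 0.05068951031111615
[ 277   32   60  141 5125] ((499.0337219238281, -334.6326904296875), (48.204307556152344, 116.32205200195312), 19.78021812438965) 0.01086957645163281
from [ 0.5326 -0.395   0.1622] jaw 20.23 dth -0.23 tiltx [ 1.e-04 -4.e-04 -1.e+00]
[[0.25, -0.04, -0.27], [0.25, -0.04, -0.27], [0.25, -0.04, -0.28], [0.25, -0.04, -0.27], [0.25, -0.04, -0.28]] [0.0, 0.0, 0.0, 0.01, 0.0]
[[0.25, -0.04, -0.27], [0.25, -0.04, -0.28], [0.25, -0.03, -0.27], [0.24, -0.04, -0.28], [0.25, -0.03, -0.27]] [0.01, 0.0, 0.01, 0.0, 0.01]
end [ 0.5001 -0.334   0.1   ] 19.99
```

View pics/w10.png

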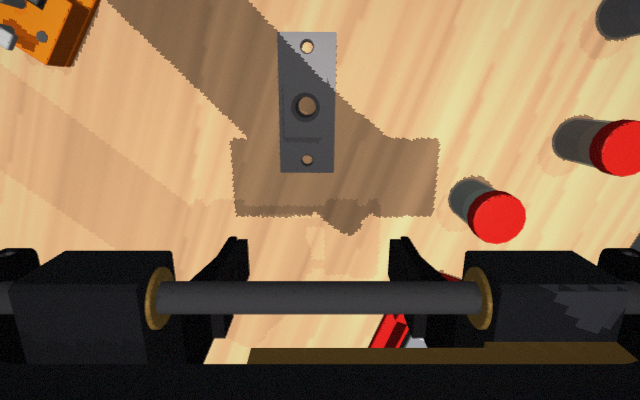

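```bash
python3 plan.py 0.499 -0.3346 0.065 19.9 10
```

```text
from [ 0.5326 -0.395   0.1622] jaw 20.23 dth -0.33 tiltx [ 1.e-04 -4.e-04 -1.e+00]
[[0.39, -0.04, -0.27], [0.39, -0.04, -0.27], [0.39, -0.04, -0.27], [0.39, -0.04, -0.27], [0.39, -0.05, -0.28]] [0.01, 0.0, 0.01, 0.0, 0.01]
[[0.39, -0.04, -0.27], [0.39, -0.05, -0.28], [0.39, -0.04, -0.27], [0.38, -0.05, -0.28], [0.39, -0.04, -0.27]] [0.0, 0.01, 0.0, 0.01, 0.0]
end [ 0.4991 -0.3346  0.065 ] 19.93
```

Call:
servo_tool --pt "0.4 -0.09 -0.6" --pt "0.4 -0.09 -0.6" --pt "0.4 -0.09 -0.6" --pt "0.4 -0.09 -0.6" --pt "0.4 -0.07 -0.33" --yaw '[0.05,0,0,0,0]'

```text
time: 17.25
position: [0.4988, -0.3336, 0.1118]
tool_rot: [0.949, 1.354, -0.949]
ft_force: [-0.6, -0.5, -0.6]
grip_width: 0.8
```

Call:
servo_tool --pt "0.8 0 0" --pt "0.8 0 0" --pt "0.3 0 0" --pt "0 0 0" --pt "0 0 0" --yaw '[0,0,0,0,0]'

```text
time: 17.75
position: [0.4996, -0.3352, 0.0652]
tool_rot: [0.95, 1.353, -0.949]
ft_force: [-0.2, 0.6, 0.0]
grip_width: 0.8
```

```bash
python3 - <<'E'
from h import *
s=ctrl.get_state();im,P=cloud('wrist',s);save('w11',im)
print(s['position'])
X,Y,Z=np.moveaxis(P,-1,0)
for lo,hi in [(.047,.056),(.007,.014)]:
    m=(Z>lo)&(Z<hi)&(Y<-.25)&(Y>-.42)&(X>.42)&(X<.58);m[280:]=0;n,l,st,c=cv2.connectedComponentsWithStats(m.astype(np.uint8));k=1+np.argmax(st[1:,4]);print(st[k],cv2.minAreaRect((P[l==k][:,:2]*1000).astype(np.float32)),P[l==k][:,2].mean())
E
python3 plan.py 0.499 -0.3346 0.015 20 5
```

```text
[ 0.49961373 -0.33517495  0.06521452]
[ 289  202   61   78 4052] ((499.0219421386719, -334.60296630859375), (32.11819076538086, 44.896236419677734), 19.90572166442871) 0.050595297999512706
[ 280  127   80  153 5832] ((496.80853271484375, -328.192626953125), (48.207984924316406, 102.48991394042969), 19.90821075439453) 0.010882935226039916
from [ 0.4999 -0.3353  0.0656] jaw 19.91 dth 0.09 tiltx [ 0.0015 -0.001  -1.    ]
[[0.4, -0.0, -0.01], [0.41, -0.01, -0.01], [0.4, -0.0, -0.01], [0.41, -0.01, -0.0], [0.4, -0.0, -0.01]] [-0.0, -0.0, -0.01, -0.0, -0.01]
end [ 0.4991 -0.3345  0.0151] 20.03
```

View pics/w11.png

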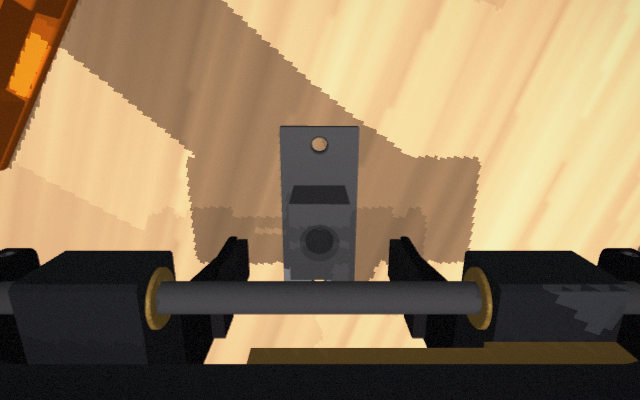

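Call:
servo_tool --pt "0.5 0 -0.03" --pt "0.5 0 0" --pt "0.5 0 0" --pt "0.3 0 0" --pt "0.2 0 0" --yaw '[0,0,0,0,0]'

```text
time: 18.3
position: [0.4982, -0.3337, 0.0131]
tool_rot: [0.95, 1.356, -0.95]
ft_force: [-0.4, -0.6, 0.3]
grip_width: 0.8
```

Call:
servo_tool --pt "0 0 0" --pt "0 0 0" --pt "0 0 0" --pt "0 0 0" --pt "0 0 0" --yaw '[0,0,0,0,0]' --fingers 0.1 --grip_force 45

```text
time: 18.8
position: [0.499, -0.3343, 0.015]
tool_rot: [0.949, 1.353, -0.95]
ft_force: [-0.3, -0.5, 0.4]
grip_width: 0.434
```

Call:
servo_tool --pt "0 0 0" --pt "0 0 0" --pt "0 0 0" --pt "0 0 0" --pt "0 0 0" --yaw '[0,0,0,0,0]'

```text
time: 19.3
position: [0.4991, -0.3342, 0.0149]
tool_rot: [0.949, 1.353, -0.949]
ft_force: [0.6, 0.1, 3.0]
grip_width: 0.364
```

Call:
servo_tool --pt "-0.3 0 0" --pt "-0.8 0 0" --pt "-1 0 0" --pt "-1 0 0" --pt "-0.9 0 0" --yaw '[0,0,0,0,0]'

```text
time: 19.8
position: [0.4983, -0.3339, 0.1154]
tool_rot: [0.949, 1.355, -0.95]
ft_force: [0.1, 0.8, -2.9]
grip_width: 0.362
```

```bash
python3 plan.py 0.5483 -0.0925 0.115 -17.1 15;python3 - <<'E'
from h import *
s=ctrl.get_state();im,P=cloud('wrist',s);save('w12',im)
E
```

```text
from [ 0.4983 -0.3339  0.1154] jaw 19.92 dth -37.02 tiltx [-8.e-04  3.e-04 -1.e+00]
[[0.0, 0.34, -0.56], [0.0, 0.32, -0.57], [0.0, 0.3, -0.59], [0.0, 0.27, -0.6], [0.0, 0.24, -0.61]] [0.41, 0.41, 0.41, 0.41, 0.41]
[[0.0, 0.22, -0.62], [0.0, 0.19, -0.63], [0.0, 0.16, -0.64], [0.0, 0.14, -0.64], [0.0, 0.11, -0.65]] [0.41, 0.41, 0.41, 0.41, 0.41]
[[0.0, 0.08, -0.65], [0.0, 0.05, -0.66], [0.01, 0.02, -0.66], [0.0, -0.0, -0.65], [0.01, -0.03, -0.66]] [0.41, 0.41, 0.42, 0.41, 0.42]
end [ 0.5484 -0.0925  0.1149] -17.1
```

View pics/w12.png

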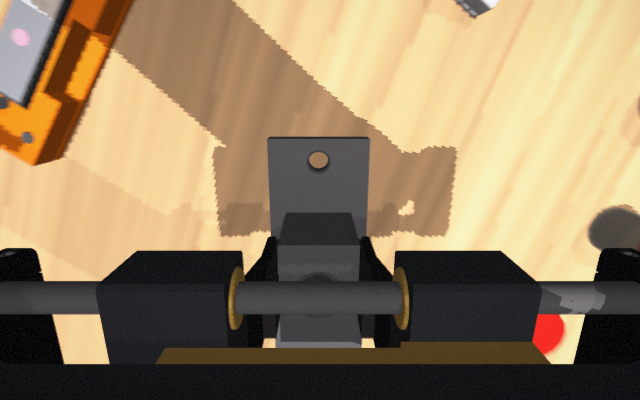

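Call:
servo_tool --pt "0 0.35 -0.55" --pt "0 0.3 -0.6" --pt "0 0.3 -0.6" --pt "0 0.25 -0.6" --pt "0 0.25 -0.6" --yaw '[0.4,0.4,0.4,0.4,0.4]'

```text
time: 20.35
position: [0.5138, -0.2525, 0.1135]
tool_rot: [1.108, 1.272, -1.109]
ft_force: [0.4, -0.1, -2.4]
grip_width: 0.364
```

Call:
servo_tool --pt "0 0.2 -0.6" --pt "0 0.2 -0.6" --pt "0 0.15 -0.6" --pt "0 0.15 -0.6" --pt "0 0.1 -0.6" --yaw '[0.4,0.4,0.4,0.4,0.4]'

```text
time: 20.85
position: [0.5298, -0.1764, 0.1136]
tool_rot: [1.262, 1.175, -1.264]
ft_force: [-0.1, 0.3, -2.0]
grip_width: 0.364
```

```bash
python3 plan.py 0.5483 -0.0925 0.115 -17.1 5
```

```text
from [ 0.5298 -0.1764  0.1136] jaw -4.19 dth -12.91 tiltx [-1.5e-03  5.0e-04 -1.0e+00]
[[-0.01, 0.1, -0.68], [-0.01, 0.07, -0.68], [-0.01, 0.04, -0.69], [-0.01, 0.0, -0.69], [-0.02, -0.03, -0.68]] [0.43, 0.43, 0.43, 0.43, 0.43]
end [ 0.5482 -0.0926  0.1151] -17.09
```

Call:
servo_tool --pt "0 0.1 -0.6" --pt "0 0.1 -0.6" --pt "0 0.05 -0.6" --pt "0 0 -0.6" --pt "0 0 -0.6" --yaw '[0.4,0.4,0.4,0.4,0.4]'

```text
time: 21.35
position: [0.5474, -0.1032, 0.1136]
tool_rot: [1.413, 1.063, -1.416]
ft_force: [0.6, -0.1, -2.1]
grip_width: 0.364
```

Call:
servo_tool --pt "0 0 0" --pt "0 0 0" --pt "0 0 0" --pt "0 0 0" --pt "0 0 0" --yaw '[0,0,0,0,0]'

```text
time: 21.85
position: [0.548, -0.1048, 0.1144]
tool_rot: [1.413, 1.062, -1.414]
ft_force: [-0.0, -0.4, -2.2]
grip_width: 0.368
```

```bash
python3 plan.py 0.5483 -0.0925 0.09 -17.1 5
```

```text
from [ 0.548  -0.1048  0.1144] jaw -16.15 dth -0.95 tiltx [-2.e-04 -3.e-04 -1.e+00]
[[0.2, -0.03, -0.1], [0.19, -0.02, -0.09], [0.2, -0.03, -0.09], [0.19, -0.02, -0.1], [0.2, -0.03, -0.09]] [0.03, 0.03, 0.03, 0.03, 0.04]
end [ 0.5483 -0.0926  0.0899] -17.11
```

Call:
servo_tool --pt "0.2 -0.03 -0.1" --pt "0.2 -0.03 -0.1" --pt "0.2 -0.03 -0.1" --pt "0.2 -0.03 -0.1" --pt "0.2 0 -0.07" --yaw '[0.05,0.05,0.05,0,0]'

```text
time: 22.35
position: [0.5485, -0.0913, 0.0889]
tool_rot: [1.424, 1.055, -1.424]
ft_force: [-0.8, -1.3, -1.6]
grip_width: 0.363
```

Call:
servo_tool --pt "0 0 0" --pt "0 0 0" --pt "0 0 0" --pt "0 0 0" --pt "0 0 0" --yaw '[0,0,0,0,0]'

```text
time: 22.85
position: [0.5488, -0.092, 0.0898]
tool_rot: [1.424, 1.053, -1.424]
ft_force: [-0.5, -0.1, -3.0]
grip_width: 0.361
```

```bash
python3 - <<'E'
from h import *
s=ctrl.get_state();im,P=cloud('wrist',s);save('w13',im[100:300,250:390],3.8);np.savez('/tmp/w13',im=im,P=P,pos=s['position'],rot=s['tool_rot'])
print(s['position'])
a=np.radians(72.9);ax=np.array([np.cos(a),np.sin(a)]);ay=np.array([-ax[1],ax[0]]);b=np.array([.5481,-.0930])
def rel(p):d=p[:2]-b;return (np.array([d@ax,d@ay])*1000).round(1)
print(rel(s['position']))
for v in range(120,185,3): print(v,rel(P[v,319]),P[v,319,2].round(4))
E
python3 plan.py 0.5483 -0.0925 0.08 -17.1 5
```

```text
[ 0.54882075 -0.09197791  0.08976744]
[ 1.2 -0.4]
120 [65.4 -0.1] 0.0636
123 [63.8 -0.1] 0.0633
126 [62.3 -0.1] 0.0636
129 [57.8 -0.2] 0.0308
132 [57.  -0.2] 0.0413
135 [55.4 -0.2] 0.0424
138 [58.3 -0.1] 0.0827
141 [57.4 -0.1] 0.0864
144 [56.1 -0.1] 0.0873
147 [54.7 -0.1] 0.087
150 [53.1 -0.1] 0.0857
153 [46.8 -0.2] 0.0546
156 [44.9 -0.2] 0.0539
159 [41.2 -0.2] 0.0423
162 [39.4 -0.2] 0.0423
165 [37.6 -0.2] 0.0426
168 [42.4 -0.1] 0.0754
171 [42.6 -0.1] 0.0837
174 [41.6 -0.1] 0.0857
177 [40.  -0.1] 0.085
180 [38.7 -0.1] 0.086
183 [37.5 -0.1] 0.087
from [ 0.5488 -0.0919  0.0897] jaw -17.0 dth -0.1 tiltx [ 3.e-04 -3.e-04 -1.e+00]
[[0.08, -0.0, 0.01], [0.08, -0.0, 0.0], [0.08, -0.0, 0.01], [0.07, -0.01, 0.0], [0.08, -0.0, 0.01]] [0.0, 0.0, 0.01, 0.0, 0.01]
end [ 0.5484 -0.0926  0.08  ] -17.12
```

View pics/w13.png

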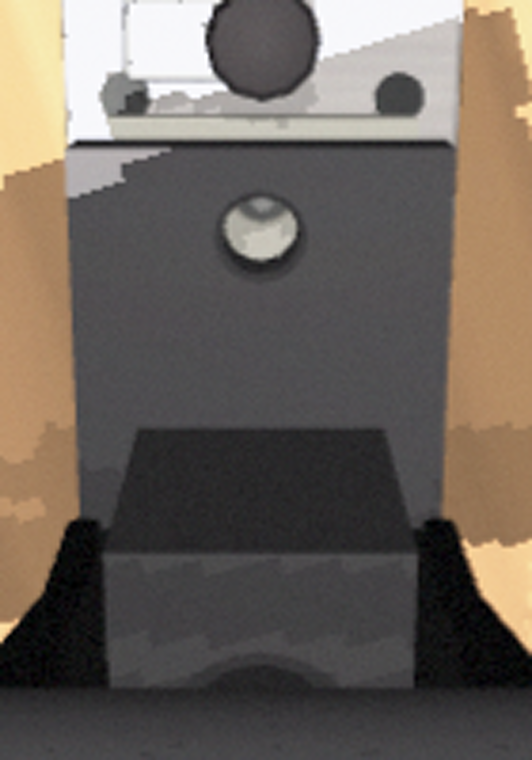

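Run:
```python
from h import *
z=np.load('/tmp/w13.npz');s=dict(position=z['pos'],tool_rot=z['rot'])
a=np.radians(72.9);ax=np.array([np.cos(a),np.sin(a)]);ay=np.array([-ax[1],ax[0]]);b=np.array([.5481,-.0930])
def rel(p):d=p[:2]-b;return (np.array([d@ax,d@ay])*1000).round(1)
f=lambda x,y:(250+x/3.8,100+y/3.8)
print('hole top rim', rel(ray(f(260,192),.0865,s)),rel(ray(f(260,282),.0865,s)),'bottom rim through',rel(ray(f(260,264),.0765,s)),'nose',rel(ray(f(263,205),.0535,s)), 'edge',rel(ray(f(260,141),.0865,s)))
```

```text
hole top rim [53.   0.2] [41.7  0.2] bottom rim through [41.9  0.2] nose [46.  -0.3] edge [59.2  0.2]
```

Call:
servo_tool --pt "0.2 0.015 0.03" --pt "0.2 0 0" --pt "0.2 0 0" --pt "0.2 0 0" --pt "0 0 0" --yaw '[0,0,0,0,0]'

```text
time: 23.4
position: [0.548, -0.0925, 0.0684]
tool_rot: [1.423, 1.056, -1.426]
ft_force: [0.1, 0.2, -1.5]
grip_width: 0.364
```

Call:
servo_tool --pt "0.06 0 0" --pt "0 0 0" --pt "0 0 0" --pt "0 0 0" --pt "0 0 0" --yaw '[0,0,0,0,0]'

```text
time: 23.9
position: [0.5489, -0.0927, 0.0682]
tool_rot: [1.424, 1.054, -1.424]
ft_force: [1.3, 0.2, -2.3]
grip_width: 0.361
```

Run:
```python
from h import *
s=ctrl.get_state();im,P=cloud('wrist',s);save('w14',im[100:300,250:390],3.8)
print(s['position'],s['ft_force'])
```

```text
[ 0.54894892 -0.09266042  0.06818982] [ 1.27242483  0.22772225 -2.33333917]
```

View pics/w14.png

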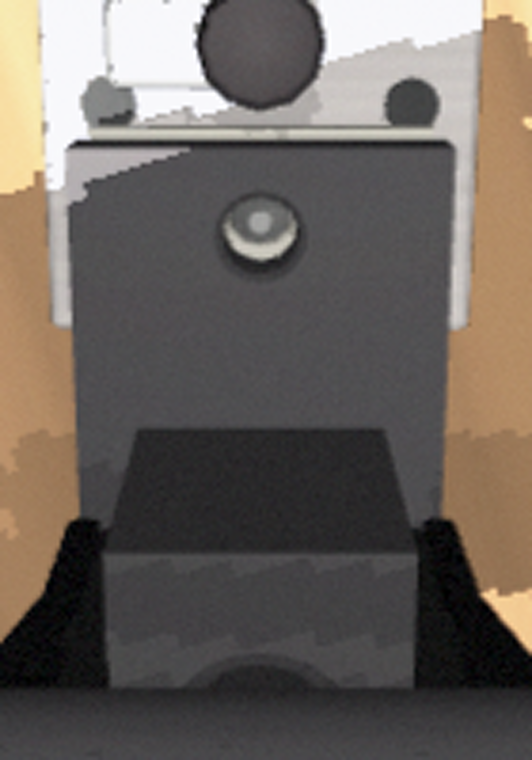

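Call:
servo_tool --pt "0.1 0 0" --pt "0.1 0 0" --pt "0.1 0 0" --pt "0.1 0 0" --pt "0 0 0" --yaw '[0,0,0,0,0]'

```text
time: 24.45
position: [0.5484, -0.0926, 0.0575]
tool_rot: [1.424, 1.055, -1.425]
ft_force: [-0.2, 0.2, -1.8]
grip_width: 0.366
```

Call:
servo_tool --pt "0.05 0 0" --pt "0.05 0 0" --pt "0.05 0 0" --pt "0 0 0" --pt "0 0 0" --yaw '[0,0,0,0,0]'

```text
time: 24.95
position: [0.549, -0.0926, 0.0547]
tool_rot: [1.424, 1.054, -1.424]
ft_force: [-1.2, -0.5, 3.2]
grip_width: 0.363
```

Run:
```python
from h import *
s=ctrl.get_state();im,P=cloud('wrist',s);save('w15',im[100:300,250:390],3.8)
print(s['position'],s['ft_force'],R.from_rotvec(s['tool_rot']).as_matrix()[:,0])
```

```text
[ 0.54897223 -0.09264792  0.05467971] [-1.20769459 -0.47378496  3.23900228] [ 1.88133692e-04 -3.16784939e-04 -9.99999932e-01]
```

View pics/w15.png

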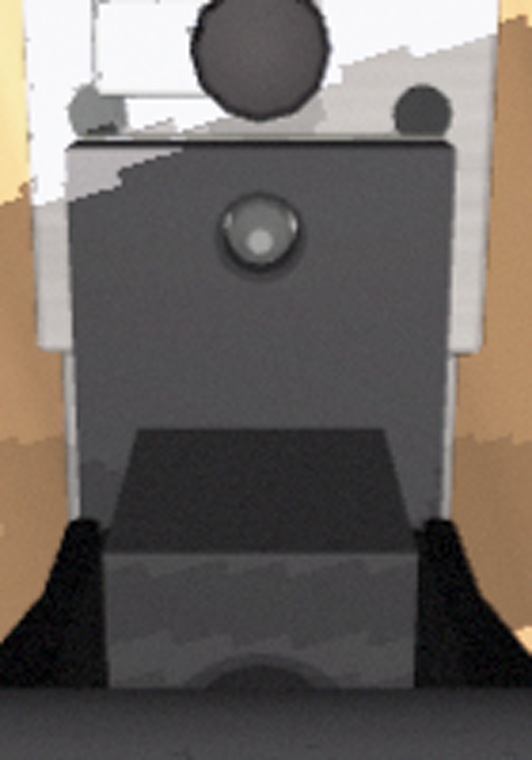

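Call:
servo_tool --pt "0 0 0" --pt "0 0 0" --pt "0.05 0 0" --pt "0.05 0 0" --pt "0.05 0 0" --yaw '[0,0,0,0,0]' --grip_force 60

```text
time: 25.5
position: [0.549, -0.0927, 0.0508]
tool_rot: [1.424, 1.054, -1.424]
ft_force: [-3.2, 0.4, 6.4]
grip_width: 0.365
```

Call:
servo_tool --pt "0.05 0 0" --pt "0.05 0 0" --pt "0 0 0" --pt "0 0 0" --pt "0 0 0" --yaw '[0,0,0,0,0]'

```text
time: 26.0
position: [0.549, -0.0926, 0.0498]
tool_rot: [1.423, 1.053, -1.425]
ft_force: [-6.6, 0.7, 15.9]
grip_width: 0.357
```

Call:
servo_tool --pt "0 -0.015 0" --pt "0 -0.015 0" --pt "0 0 0" --pt "0 0 0" --pt "0 0 0" --yaw '[0,0,0,0,0]'

```text
time: 26.5
position: [0.549, -0.0927, 0.0498]
tool_rot: [1.424, 1.052, -1.424]
ft_force: [-5.1, 0.3, 13.4]
grip_width: 0.363
```

Run:
```python
from h import *
s=ctrl.get_state();im,P=cloud('wrist',s);save('w16',im[100:300,250:390],3.8)
print(s['position'],s['ft_force'],s['torque'],R.from_rotvec(s['tool_rot']).as_matrix()[:,0])
Z=P[...,2]
print('flange top',np.nanmedian(Z[180:205,280:300]),np.nanmedian(Z[180:205,330:350]),'base',np.nanmedian(Z[160:185,264:267]),np.nanmedian(Z[150:185,372:376]), np.nanmedian(Z[110:120,262:270]))
im,_=cloud('scene');save('s16',im[140:260,200:380],4)
```

```text
[ 0.54898915 -0.09265742  0.04979969] [-5.0586864   0.27962863 13.3921207 ] [0.05664434 0.97978906 0.02199987] [ 0.00135107 -0.00117427 -0.9999984 ]
flange top 0.04590009849443167 0.0458619883829359 base 0.03087109947455769 0.03081359770238773 0.03101861669844117
```

View pics/w16.png

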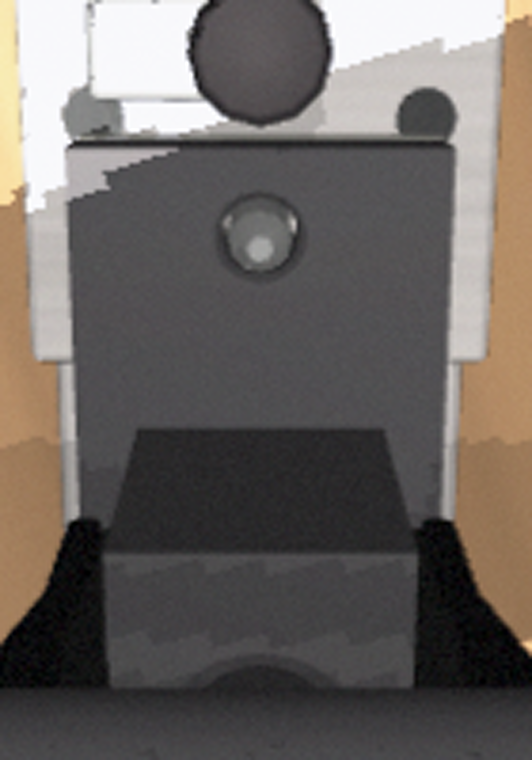

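View pics/s16.png

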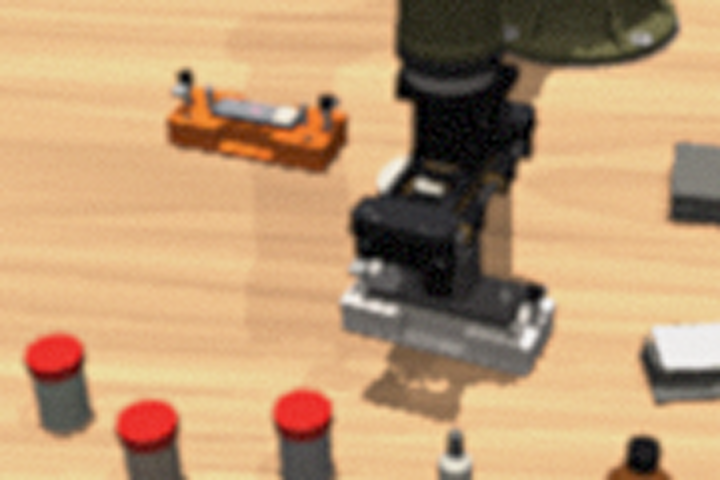

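Call:
servo_tool --pt "0.05 -0.02 0" --pt "0.03 -0.02 0" --pt "0 0 0" --pt "0 0 0" --pt "0 0 0" --yaw '[0,0,0,0,0]'

```text
time: 27.1
position: [0.549, -0.0926, 0.0498]
tool_rot: [1.424, 1.05, -1.423]
ft_force: [-6.6, 0.8, 24.6]
grip_width: 0.359
```

Call:
servo_tool --pt "0 0 0" --pt "0 0 0" --pt "0 0 0" --pt "0 0 0" --pt "0 0 0" --yaw '[0,0,0,0,0]'

```text
time: 27.6
position: [0.549, -0.0926, 0.0498]
tool_rot: [1.424, 1.05, -1.423]
ft_force: [-6.3, -0.3, 25.5]
grip_width: 0.362
```

Run:
```python
from h import *
s=ctrl.get_state();im,P=cloud('wrist',s);save('w17',im[100:300,250:390],3.8)
print(s['position'],s['ft_force'],s['torque'],s['grip_width'],R.from_rotvec(s['tool_rot']).as_matrix()[:,0])
Z=P[...,2]
print('flange top',np.nanmedian(Z[180:205,280:300]),np.nanmedian(Z[180:205,330:350]),np.nanmedian(Z[142:150,300:340]),'base',np.nanmedian(Z[160:185,264:267]),np.nanmedian(Z[150:185,372:376]))
X,Y=P[...,0],P[...,1];m=(Z>.042)&(Z<.049)&(abs(X-.55)<.08)&(abs(Y+.09)<.09);m[240:]=0
print(cv2.minAreaRect((P[m][:,:2]*1000).astype(np.float32)))
```

```text
[ 0.54902235 -0.09263499  0.0497834 ] [-6.2720783  -0.31061705 25.52204169] [0.12883924 1.85289142 0.0389343 ] 0.361685641267745 [ 0.00292732 -0.0023781  -0.99999289]
flange top 0.04587031158978759 0.045860403004423116 0.045892131923705046 base 0.030799868623058495 0.030878313232180484
((557.8765869140625, -61.52552032470703), (49.96729278564453, 48.24467849731445), 72.9788589477539)
```

View pics/w17.png

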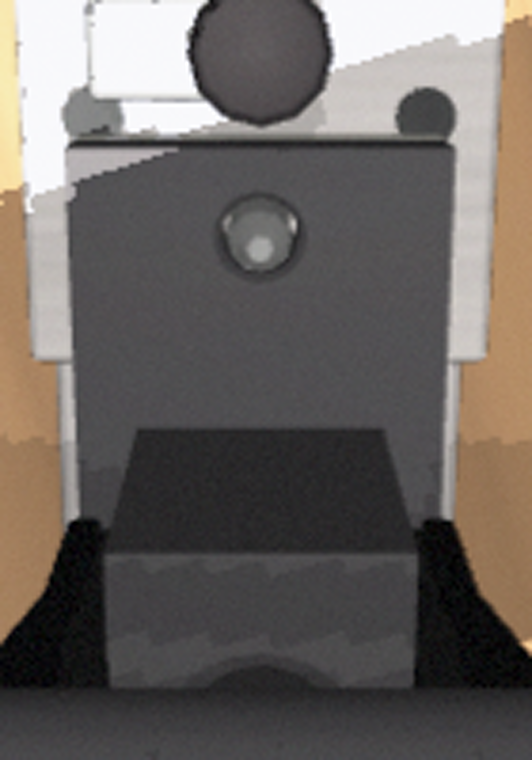

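```bash
python3 -c "
from bench import ctrl
print(ctrl.close_job())"
```

```text
the job is handed in; nothing more can be done
None
```

The chamber is assembled and pressed shut, and I handed the job in at about 27.7 s with the arm still holding the block down. No verdict was reported.

**What I did:** I took the white spacer with three holes from the rack and laid it over the slide on both dowels of the metal base, then let it go. Next I set the chamber block on the same dowels and pressed it down until it stopped, with the grip set to 60 N. I did not reach for the plain plate, the look-alikes or the other things on the bench.

**Last checks:**
- **Closed:** the top of the flange is 15.0 mm above the base's top face, which is exactly the closed height. Pushing further raised the vertical force from 13 to 25.5 N without moving the tool, so the stack is against its stop.
- **Level and aligned:** three readings of the flange top agree to within 0.1 mm. Its heading is 73.0°, against about 72.9° measured for the base.
- **On the dowels:** in the pictures I could see the far dowel standing in its hole, for the spacer and then the block. The block hides the near dowel.

**Disagreed:** a sideways force of about 6 N and a moment of about 1.9 N m stayed on the wrist, and small sideways corrections did not remove them. They showed no visible shift or tilt of the block.

**Not checked:** I did not re-measure the pots, bottles, box and dish at the end. Nothing suggested they had been touched.

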